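Lift baked component reels into the dry pot with the bayonet spindle

TASK

The three small component reels in the aluminium baking tin are to go into the black dry-storage pot, all together. Take the bayonet spindle from its holder, thread it down through all three reels (feel for the notches of the lower ones and never force it), turn it so that its lugs catch under the bottom reel, lift the whole stack out and set it down gently on the raised seat inside the pot. Leave the spindle standing in the stack, and do not disturb the multimeter, the flux jar or the loupe.

Things in the scene. Friction and masses are not known exactly. Their poses are not given: they have to be found in the camera images.
- spindle: Bayonet lifting spindle, 123 mm tall, 0.1 kg, upright in a black round holder. Origin: its lower tip's centre, 4 above the worktop at the start; z up the shaft. Steel pilot cone z 0 to 12, radius 3 to 7.5; three steel lugs z 12 to 18; steel shaft, radius 7.8, z 18 to 80; red collar, radius 13, z 80 to 88; red paddle grip above. Lift it straight up 30 or more to free it.
- spindle_grip (a point): Centre of the spindle's red paddle grip, 105 mm above its tip; axes as the spindle. The paddle is 40 wide along x, 14 thick along y (pinch it across y) and 36 tall along z.
- spindle_lugs (a point): Centre of the top faces of the spindle's three lugs, 18 mm above its tip; axes as the spindle. The lugs are 6 high, 6 wide with bevelled lower edges, reach radius 15 and stand at 0, 120 and 240 degrees from the x axis.
- reel_top: White top reel of three equal flat-lying reels (white, black, blue from above): 100 diameter, 14 high, 0.04 to 0.09 kg each. Origin: centre of its underside, z up. The black and blue reels are hidden: each may be turned up to 0.6 rad either way and lie up to 1.5 mm off against the reel above it, so the lugs land on it and must be turned, pressed lightly, to find its notches.
- reel_top_bore (a point): Centre of the white reel's bore at its upper face; axes as the reel. Bore radius 10, with three straight notches 8 wide that reach radius 17, at 0, 120 and 240 degrees from x. All three reels have the same bore. A reel turns easily along with the spindle while the lugs are in its notches.
- bake_tin: Aluminium baking tin, fixed, standing on the worktop, round, open at the top: outer diameter 115, inner radius 54, rim at z 76. Origin: centre of its underside; floor at z 6. The reels lie in it on a ring seat, white reel's underside at z 62.
- tin_seat (a point): Centre of the tin's ring seat at its top face, z 34 of the tin, on which the blue bottom reel lies. The ring has inner radius 19, outer radius 30, and is hollow 28 deep down to the tin's floor: room for tip and lugs below the bottom reel. With the tip 20 to 27 below this point the lugs are clear below that reel and turn freely.
- dry_pot: Black dry-storage pot, fixed, standing on the worktop, empty, round, open at the top: outer diameter 120, inner radius 56, rim at z 76. Origin: centre of its underside; floor at z 6.
- pot_seat (a point): Centre of the orange ring seat in the dry pot at its top face, z 34 of the pot. The ring has inner radius 19, outer radius 30 and is hollow 28 deep, as in the tin.
- multimeter: Yellow and black pocket multimeter, 132 x 68 x 40, loose bystander lying on its back. Origin: centre of its underside.
- flux_jar: Small dark jar with a white lid, 43 diameter, 54 high, loose bystander. Origin: centre of its underside.
- loupe: Black watchmaker's loupe, 35 diameter, 30 high, loose bystander. Origin: centre of its underside.
There are look-alikes about, which are no part of the job. What is shaped like the spindle but purple is not meant. Of the things shaped like the reel_top, the white one is meant.

How it is judged:
By the outcome, as a careful person would: the job done as asked, in the order asked, and still so for the second after the job is handed in, with the robot touching nothing.
It also fails if it takes over 72 s, if anything falls off the work surface, if the arm or the gripper's body presses on something with over 40 N, if the wrist force passes 120 N, or if a joint passes its speed limit or range.

ROBOT

A 6-joint arm with a two-finger parallel gripper is mounted at the origin on a cart in front of the work surface, level with it; the furniture and walls round the work are solid. World frame = base frame: x ahead of the robot, y to its left, z up, the work surface at z = 0. Lengths are in m, angles in rad, forces in N, time in s.
With the tool pointing down it reaches from about 0.35 to 0.85 m from the base axis. Payload 8.1 kg.
Tool frame: the origin (TCP) lies midway between the tips of the shut fingers; the grasp point (between the pads) lies 19 mm behind it; z points along the fingers, y is the line along which they close (so a half turn about z gives the same grasp; the last joint's range is limited). The gripper opens to 93 mm and grips with 3 to 60 N. Pads are 15 mm wide; open, the fingers measure 128 mm over their backs; the gripper's body (75 mm by 188 mm) begins 65 mm behind the grasp point.
Start: joints at [-1.382, 0.13, 1.488, -0, 1.523, -0.085], TCP at [0.162, -0.578, 0.219] pointing down, gripper open.
Joint ranges: [-2.96, 2.96], [-0.89, 2.26], [0.02, 2.5], [-1.34, 4.48], [0, 2.73], [-2.66, 2.66]. Speed limits (rad/s): [2.39, 2.39, 2.79, 3.14, 3.14, 3.14].

INTERFACE

Orientations are given as a rotation vector (axis times angle).
In Python, from plant import read_state, read_camera, camera_model, close_job gives the robot as it stands. The module is installed in compiled form; this text tells all that it offers.
- The arm moves only by the tool carry_out, never from a script. Its argument "moves" is a list of rows, each an object of numbers: "jaw": the finger opening in m, from 0 to 0.093; "dx", "dy", "dz": the shift along the tool's x, y, z in m; "yaw": the turn about the tool's z in rad. In form: [{"jaw": .., "dx": .., "dy": .., "dz": .., "yaw": ..}, ...]. A call has 1 to 8 rows; each row shifts and turns the commanded pose from where the row before left it, along the tool's axes as they then stand; what a row does not reach is not made up. A row lasts 1/8 s, in which the tool goes at most 62.5 mm and 10.7 degrees, less where a joint would pass 70% of its speed; a pose out of reach is approached as far as the arm can. A call is refused whole if a number of a shift passes 0.0625 or a number of a turn 0.188, either way. A call with a gripper value outside its range is refused whole. The fingers move at their own pace and stop on an object; "grip_force" is the grip in N (left out, the last holds). Time passes only in rows, so rows that do not move let the fingers close. It gives the time, the measured TCP pose, the force, the opening and the grip force at its end, in the units of the state.
- read_state(): the state, without advancing time (a new reading comes with each control period).
- read_camera(name): name is "scene" or "top"; returns the picture (384x512x3 uint8, red, green, blue); there is no depth.
- camera_model(name): a dict with "camera_matrix" (3x3 intrinsics, pixels), "k1" (the pictures are not rectified: a ray, as slopes to the right and down, at radius r is drawn at 1 + k1 r^2 times it, then the intrinsics apply), "view" (4x4, takes a point from world to camera coordinates). Camera axes: x right, y up, looking along -z (the intrinsics and any distortion apply to the point x, -y, -z); pixel columns grow to the right and rows downward; lengths in m; the calibration is good to about 2 mm. A picture is of the moment at which its call begins. camera_model takes no time and is no camera call.
- close_job(): hands the job in; it is judged then, once.
The state is a dict: "t": time; "q": joint angles; "dq": joint speeds; "joint_torque": joint torques, N m; "tool_pos": TCP position; "orientation": TCP orientation; "force": force on the tool from outside, world axes, zero at the start; "wrist_torque": the same for the moment, N m; "opening": finger opening in m; "gripper_force": force on a finger pad.
Only numpy, scipy, OpenCV 4.12 (cv2) and the standard library are available. Lean on these libraries where they do the work, as an engineer would, in place of code of your own. Each camera call takes 0.05 s, during which the arm holds its last target. There are 200 camera calls.

## Working session

There is one attempt and no reset: what is moved stays moved. The work goes in short steps, Python scripts to look and compute and a tool call to move; the robot and the scene stay as the last step left them, time stands still between calls to the robot, and variables do not carry over. Pictures are saved under pics/ and viewed, at most 10 in all, crops included, and the job is handed in when it is done.

Besides the shell and the picture viewer there is one more tool, called by a JSON object that holds its "fn" and its "kwargs". carry_out: Moves the arm, as the interface text tells. Its arguments: {"type":"object","properties":{"moves":{"type":"array","items":{"type":"object","properties":{"jaw":{"type":"number"},"dx":{"type":"number"},"dy":{"type":"number"},"dz":{"type":"number"},"yaw":{"type":"number"}}}},"grip_force":{"type":"number"}},"required":["moves"]}

```bash
mkdir -p pics
python3 - <<'E'
from plant import *
import cv2
s=read_state(); print({k:s[k] for k in('t','tool_pos','orientation','force','opening')})
for n in('scene','top'):
    im=read_camera(n); cv2.imwrite(f'pics/{n}0.png',im[...,::-1]); m=camera_model(n); print(n,m)
E
```

```text
{'t': 0.0, 'tool_pos': array([ 0.16217121, -0.57708142,  0.21762169]), 'orientation': array([-3.11043138e+00, -4.28478406e-01,  8.98749878e-05]), 'force': array([ 0.39115375,  0.56187891, -0.68032509]), 'opening': 0.09358330079380363}
scene {'camera_matrix': array([[454.17066354,   0.        , 261.27078488],
       [  0.        , 454.17066354, 191.16490013],
       [  0.        ,   0.        ,   1.        ]]), 'k1': -0.028021783857500766, 'view': array([[-0.71843003, -0.69514924,  0.02501643,  0.36546119],
       [ 0.39968974, -0.38310711,  0.8327527 , -0.3631583 ],
       [-0.56930343,  0.60827336,  0.55307967, -1.00050484],
       [ 0.        ,  0.        ,  0.        ,  1.        ]])}
top {'camera_matrix': array([[438.29167856,   0.        , 255.88316828],
       [  0.        , 438.29167856, 190.08983667],
       [  0.        ,   0.        ,   1.        ]]), 'k1': -0.16265570422834286, 'view': array([[-0.01961723, -0.99954213,  0.02303695, -0.10531149],
       [ 0.9826613 , -0.01502675,  0.18479979, -0.6223856 ],
       [-0.18436901,  0.02626278,  0.98250615, -1.3308214 ],
       [ 0.        ,  0.        ,  0.        ,  1.        ]])}
```

View pics/scene0.png

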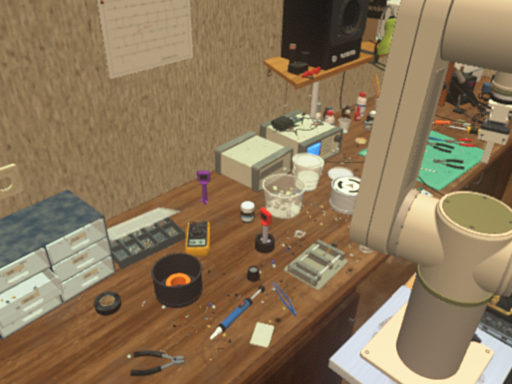

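View pics/top0.png

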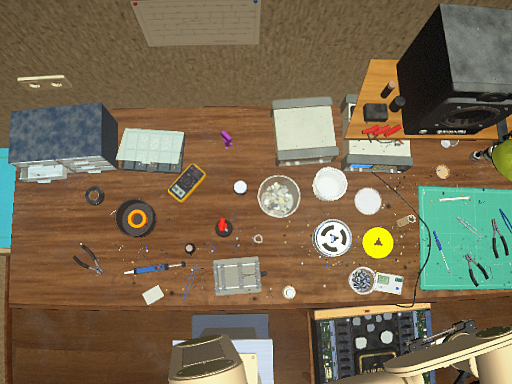

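The scene view shows the red spindle at about (264,225), the pot at (177,280) and the tin with the white reel at (347,190), close to the arm. The top view shows the spindle at (223,228), the pot at (136,218) and the white reel at (333,238). The yellow reel at (378,242) and the purple spindle are decoys. Next I'll zoom in on the parts that matter.

```bash
cat > h.py <<'E'
import numpy as np, cv2
from plant import *
def ray(n,u,v):
    m=camera_model(n);K=m['camera_matrix'];V=m['view']
    d=cv2.undistortPoints(np.array([[[u,v]]],float),K,np.array([m['k1'],0,0,0,0.]))[0,0] 
    # exact: x_d = x(1+k1 r^2)
    c=-V[:3,:3].T@V[:3,3]; r=V[:3,:3].T@np.array([d[0],-d[1],-1]); return c,r/np.linalg.norm(r)
def plane(n,u,v,z):
    c,r=ray(n,u,v); return c+r*(z-c[2])/r[2]
def tri(a,b):
    (c1,r1),(c2,r2)=ray('scene',*a),ray('top',*b)
    A=np.stack([r1,-r2],1); s=np.linalg.lstsq(A,c2-c1,rcond=None)[0]
    p,q=c1+s[0]*r1,c2+s[1]*r2; return (p+q)/2,np.linalg.norm(p-q)
def proj(n,P):
    m=camera_model(n);p=m['view'][:3,:3]@np.array(P)+m['view'][:3,3]
    x,y=p[0]/-p[2],-p[1]/-p[2]; f=1+m['k1']*(x*x+y*y);K=m['camera_matrix']
    return np.array([K[0,0]*x*f+K[0,2],K[1,1]*y*f+K[1,2]])
def grab(n):
    return np.ascontiguousarray(read_camera(n)[...,::-1])
E
python3 - <<'E'
import cv2,numpy as np
s=cv2.imread('pics/scene0.png');t=cv2.imread('pics/top0.png')
c=lambda im,x,y,w,h,W,H:cv2.resize(im[y:y+h,x:x+w],(W,H),interpolation=cv2.INTER_CUBIC)
a=np.hstack([c(t,303,213,60,50,400,300),c(t,198,208,50,38,400,300)])
b=np.hstack([c(s,240,200,60,60,300,300),c(s,310,160,70,60,300,300),c(s,145,245,70,70,200,300)])
cv2.imwrite('pics/m0.png',np.vstack([a,b]))
E
```

```text
(no output)
```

View pics/m0.png

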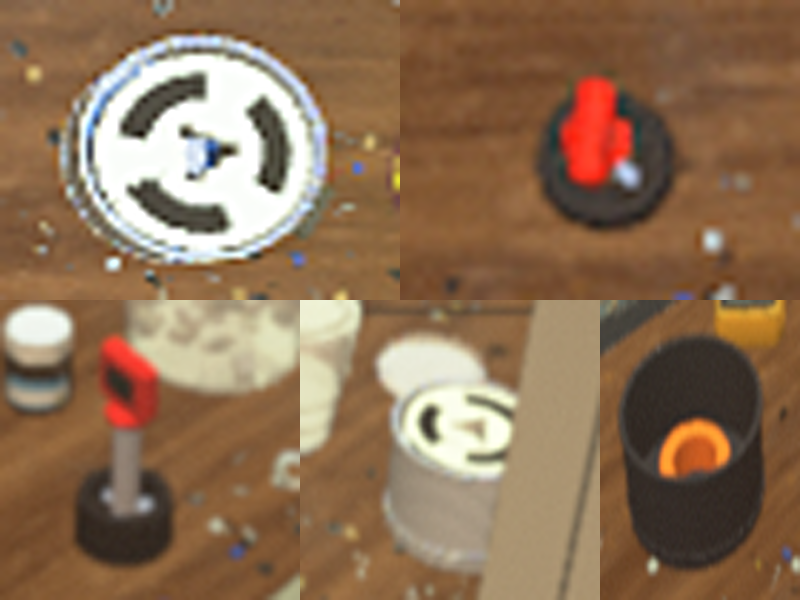

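The crops show:
- The reel's notches in the top view: one points image-right, the other two up-left and down-left.
- The paddle runs roughly image-vertical.
- Bright lugs are visible on the holder: top crop (627,175), scene crops (108,497) and (145,500).

Now I'll measure.

```bash
cat > m.py <<'E'
from h import *
S=cv2.imread('pics/scene0.png');T=cv2.imread('pics/top0.png')
def red(im,x,y,w,h):
    c=cv2.cvtColor(im,cv2.COLOR_BGR2HSV)[y:y+h,x:x+w]
    m=(((c[...,0]<8)|(c[...,0]>172))&(c[...,1]>170)&(c[...,2]>110)).astype(np.uint8)
    k=max(cv2.findContours(m,cv2.RETR_EXTERNAL,cv2.CHAIN_APPROX_NONE)[0],key=cv2.contourArea)+np.array([x,y]); return k
for n,im,b in(('scene',S,(245,200,40,40)),('top',T,(205,210,35,30))):
    k=red(im,*b); M=cv2.moments(k); print(n,'red',M['m10']/M['m00'],M['m01']/M['m00'],cv2.boundingRect(k),cv2.minAreaRect(k))
    print(' hull',cv2.approxPolyDP(cv2.convexHull(k),1,True)[:,0].tolist())
# orange ring
def orange(im,x,y,w,h):
    c=cv2.cvtColor(im,cv2.COLOR_BGR2HSV)[y:y+h,x:x+w]
    m=((c[...,0]>5)&(c[...,0]<22)&(c[...,1]>170)&(c[...,2]>150)).astype(np.uint8)
    k=max(cv2.findContours(m,cv2.RETR_EXTERNAL,cv2.CHAIN_APPROX_NONE)[0],key=cv2.contourArea)+np.array([x,y]); return k
e=cv2.fitEllipse(orange(T,110,195,50,50)); print('ring',e,plane('top',*e[0],.034), 'diam', e[1])
# white reel
c=cv2.cvtColor(T,cv2.COLOR_BGR2HSV)[213:263,303:363]; m=((c[...,1]<40)&(c[...,2]>225)).astype(np.uint8)
k=max(cv2.findContours(m,cv2.RETR_EXTERNAL,cv2.CHAIN_APPROX_NONE)[0],key=cv2.contourArea)+np.array([303,213])
e=cv2.fitEllipse(cv2.convexHull(k)); P=plane('top',*e[0],.076); print('reel',e,P)
# pot black ellipse
c=cv2.cvtColor(T,cv2.COLOR_BGR2HSV)[190:245,108:165]; m=(c[...,2]<62).astype(np.uint8)
k=max(cv2.findContours(m,cv2.RETR_EXTERNAL,cv2.CHAIN_APPROX_NONE)[0],key=cv2.contourArea)+np.array([108,190])
e=cv2.fitEllipse(cv2.convexHull(k)); print('pot',e,plane('top',*e[0],.06))
# holder
c=cv2.cvtColor(T,cv2.COLOR_BGR2HSV)[208:246,205:245]; m=(c[...,2]<62).astype(np.uint8)
k=max(cv2.findContours(m,cv2.RETR_EXTERNAL,cv2.CHAIN_APPROX_NONE)[0],key=cv2.contourArea)+np.array([205,208])
e=cv2.fitEllipse(cv2.convexHull(k)); print('holder',e,plane('top',*e[0],.02))
for n in('scene','top'): print(n,ray(n,256,192)[0])
E
python3 m.py
```

```text
scene red 265.014440433213 216.55716004813476 (260, 207, 12, 18) ((265.5, 215.5), (17.0, 11.0), 90.0)
 hull [[262, 207], [270, 214], [271, 221], [269, 224], [261, 223], [260, 209]]
top red 221.8768115942029 224.46135265700482 (218, 218, 9, 14) ((222.0, 224.5), (13.0, 8.0), 90.0)
 hull [[224, 218], [226, 227], [221, 231], [219, 230], [218, 224], [220, 218]]
ring ((137.16937255859375, 218.18125915527344), (16.50133514404297, 19.5064640045166), 99.03775787353516) [0.53920884 0.26639275 0.034     ] diam (16.50133514404297, 19.5064640045166)
reel ((332.8290100097656, 239.1659698486328), (33.445919036865234, 34.36436080932617), 156.68507385253906) [ 0.45876796 -0.35142667  0.076     ]
pot ((133.3730926513672, 217.1121368408203), (34.628990173339844, 35.42417907714844), 51.924373626708984) [0.53946675 0.27222138 0.06      ]
holder ((223.6458740234375, 230.11399841308594), (12.043184280395508, 14.911422729492188), 85.2718505859375) [ 0.49872248 -0.01118291  0.02      ]
scene [-0.16188189  0.72350199  0.84663741]
top [ 0.3641661  -0.07966463  1.424983  ]
```

Run:
```python
from h import *
np.set_printoptions(precision=4,suppress=True)
print(tri((265.6,216.9),(222.1,224.8)))
a,b=plane('scene',261.2,208,.127),plane('scene',271.0,215.,.127);print(a,b,np.degrees(np.arctan2(*(b-a)[1::-1])),np.linalg.norm(a-b))
a,b=plane('top',222.6,218.2,.127),plane('top',221.8,231,.127);print(a,b,(a+b)/2,np.degrees(np.arctan2(*(b-a)[1::-1])),np.linalg.norm(a-b))
# lugs seen
print('lugs',plane('scene',261.8,239.6,.022),plane('scene',269,240,.022),plane('top',198+227/8,208+175/7.9,.022))
# shaft axis: scene at mid height, image cols
for z in(.022,.05,.08,.109,.127): print(z,proj('scene',[.502,-.01,z]),proj('top',[.502,-.01,z]))
# grey shaft sub-pixel in scene rows
S=cv2.imread('pics/scene0.png');T=cv2.imread('pics/top0.png')
print(S[232,255:275].tolist())
print(S[236,255:275].tolist())
# subpixel red-weighted profile
def w(im):
    f=im.astype(float); return np.clip(f[...,2]-np.maximum(f[...,0],f[...,1])-60,0,None)
A=w(T)[212:236,212:232]; print(np.round(A).astype(int)//10)
A=w(S)[203:229,255:276]; print(np.round(A).astype(int)//10)
```

```text
(array([ 0.5067, -0.0109,  0.1037]), np.float64(0.0004711377138430068))
[ 0.5216 -0.0085  0.127 ] [ 0.4813 -0.0044  0.127 ] 174.15493772104298 0.040455451997360274
[ 0.5241 -0.0136  0.127 ] [ 0.4859 -0.0109  0.127 ] [ 0.505  -0.0122  0.127 ] 176.01419502121283 0.03826252101248861
lugs [ 0.5137 -0.0065  0.022 ] [ 0.4982 -0.0198  0.022 ] [ 0.4983 -0.02    0.022 ]
0.022 [265.6368 240.9433] [223.2378 229.0414]
0.05 [265.9422 233.1864] [222.7886 228.1758]
0.08 [266.2778 224.6595] [222.2869 227.2091]
0.109 [266.6107 216.1966] [221.7807 226.2332]
0.127 [266.8217 210.8312] [221.4553 225.6059]
[[58, 89, 127], [56, 87, 123], [56, 87, 122], [54, 85, 121], [54, 83, 118], [53, 80, 116], [57, 82, 112], [80, 97, 121], [109, 122, 139], [115, 129, 146], [113, 126, 143], [107, 120, 135], [94, 111, 128], [73, 99, 130], [64, 99, 137], [64, 99, 138], [59, 93, 132], [55, 88, 127], [54, 86, 126], [56, 90, 130]]
[[48, 75, 110], [52, 70, 93], [46, 54, 68], [45, 52, 60], [38, 45, 57], [39, 46, 56], [50, 58, 68], [79, 90, 102], [108, 121, 138], [115, 129, 145], [111, 127, 142], [104, 117, 133], [86, 96, 111], 
[... 2629 characters left out ...]
 0  0  0  0  4  6  5  4  1  0  0  0  0]
 [ 0  0  0  0  0  0  1  4  1  0  0  0  4  6  5  4  1  0  0  0  0]
 [ 0  0  0  0  0  0  3  7  6  3  0  1  5  6  5  4  1  0  0  0  0]
 [ 0  0  0  0  0  0  8 12 11  8  4  3  4  5  5  4  1  0  0  0  0]
 [ 0  0  0  0  0  1  8 12 12 11  9  6  5  5  5  3  0  0  0  0  0]
 [ 0  0  0  0  0  0  4 11 12 13 12  9  6  5  4  1  0  0  0  0  0]
 [ 0  0  0  0  0  0  1  6 11 11 11 10  6  4  1  0  0  0  0  0  0]
 [ 0  0  0  0  0  0  0  0  2  3  3  3  1  0  0  0  0  0  0  0  0]
 [ 0  0  0  0  0  0  0  0  0  0  0  0  0  0  0  0  0  0  0  0  0]
 [ 0  0  0  0  0  0  0  0  0  0  0  0  0  0  0  0  0  0  0  0  0]
 [ 0  0  0  0  0  0  0  0  0  0  0  0  0  0  0  0  0  0  0  0  0]]
```

Run:
```python
from h import *
np.set_printoptions(precision=2,suppress=True)
C=np.array([.507,-.0105,.022])
for n in('scene','top'):
  print(n,'axis',[proj(n,[C[0],C[1],z]) for z in(.022,.04,.06,.127)])
  for a in(-5.5,114.5,234.5,174.5,54.5,-65.5): print(a,proj(n,C+.0115*np.array([np.cos(np.radians(a)),np.sin(np.radians(a)),0])))
S=cv2.imread('pics/scene0.png');T=cv2.imread('pics/top0.png')
print(S[234:250,254:278].mean(2).astype(int)); print(T[220:242,212:236].mean(2).astype(int))
```

```text
scene axis [array([264.48, 240.05]), array([264.66, 235.09]), array([264.87, 229.48]), array([265.6 , 209.97])]
-5.5 [261.84 238.02]
114.5 [263.13 242.5 ]
234.5 [268.47 239.65]
174.5 [267.15 242.1 ]
54.5 [260.48 240.44]
-65.5 [265.81 237.63]
top axis [array([223.38, 227.49]), array([223.1 , 226.91]), array([222.77, 226.26]), array([221.61, 223.93])]
-5.5 [223.7  223.93]
114.5 [220.13 229.02]
234.5 [226.32 229.52]
174.5 [223.07 231.05]
54.5 [220.45 225.46]
-65.5 [226.63 225.96]
[[ 82  82  85  76  68  65  57  61  89 124 130 128 119 101  73  61  66  72
   86  93  97  96  98  97]
 [ 83  81  74  64  57  53  48  55  90 122 130 126 120  99  61  48  53  62
   76  88 100  99  96  93]
 [ 84  77  71  56  52  46  47  58  90 122 129 126 118  97  56  44  48  56
   65  81  96 101  96  94]
 [ 82  73  60  53  47  44  64  88 104 125 129 127 117  96  55  37  42  48
   54  68  87  97  94  87]
 [ 77  65  55  52  45  50  92 135 130 126 127 124 116  95  65  53  48  48
   54  64  78  92  89  86]
 [ 76  60  55  51  50  54 103 147 141 131 127 126 116 115 118 109  80  53
   53  60  74  87  86  86]
 [ 72  57  5
[... 2521 characters left out ...]
02  95  97 102  88  63  40  45  53  51  57  57  50  44  35  39  71
   93  97  99  98  96  98]
 [ 94  91  90  95  94  95  92  80  73  48  32  39  42  45  52  73  82 100
  105 103 102 103 103 102]
 [ 97  98 105 100 100 106 103 107 105  93  85  77  83  86  88  98 103 101
   98 101 103 102 102  94]
 [104 107 107 109 106 106 105 109 107 107 108 106 107 105 106 103 104 105
  101 102 108 105 100  91]
 [ 96  98 102 102 101 106 103 104 103 104 105 104 105 100 106 103 100 103
  101 102 105 100  97  92]
 [ 87  89  90  91  95  97 106 101  92  95  96  92  97  94  97  94  98  94
   88  92  94  93  90  89]
 [ 81  81  82  83  86  87  92  91  83  80  82  83  83  83  87  91  86  88
   86  83  83  89  84  80]]
```

Checks on the measurements:
- Spindle axis is at about (0.506, -0.0105), and the paddle's x axis at about -5.5°. Lugs seen in both views agree with -5.5° and 234.5°.
- Triangulated grip height is about 0.104, against 0.109 in the text.

I'll move above it now.

{"fn": "carry_out", "kwargs": {"moves": [{"jaw":0.06,"dx":0.0303,"dy":-0.0283},{"jaw":0.06,"dx":0.0303,"dy":-0.0283},{"jaw":0.06,"dx":0.0303,"dy":-0.0283},{"jaw":0.06,"dx":0.0303,"dy":-0.0283},{"jaw":0.06,"dx":0.0303,"dy":-0.0283},{"jaw":0.06,"dx":0.0303,"dy":-0.0283},{"jaw":0.06,"dx":0.0303,"dy":-0.0283},{"jaw":0.06,"dx":0.0303,"dy":-0.0283}], "grip_force": 30}}

```text
invalid input at $.moves[0]: expected keys jaw, dx, dy, dz, yaw
```

{"fn": "carry_out", "kwargs": {"moves": [{"jaw":0.06,"dx":0.0303,"dy":-0.0283},{"jaw":0.06,"dx":0.0303,"dy":-0.0283},{"jaw":0.06,"dx":0.0303,"dy":-0.0283},{"jaw":0.06,"dx":0.0303,"dy":-0.0283},{"jaw":0.06,"dx":0.0303,"dy":-0.0283},{"jaw":0.06,"dx":0.0303,"dy":-0.0283},{"jaw":0.06,"dx":0.0303,"dy":-0.0283,"yaw":0.18},{"jaw":0.06,"dx":0.028,"dy":-0.028,"yaw":0.18}]}}

```text
invalid input at $.moves[0]: expected keys jaw, dx, dy, dz, yaw
```

```bash
cat >> h.py <<'E'
from scipy.spatial.transform import Rotation as R
def go(x,y,z,deg):
    s=read_state(); M=R.from_rotvec(s['orientation']).as_matrix(); p=s['tool_pos']
    d=M.T@(np.array([x,y,z])-p); th=np.degrees(np.arctan2(M[1,0],M[0,0]))
    w=-np.radians((deg-th+180)%360-180)
    print('t',round(s['t'],2),'pos',p.round(4),'th',round(th,2),'tilt',M[:,2].round(3),'F',s['force'].round(2),'Tq',s['wrist_torque'].round(2),'op',round(s['opening'],4),'q6',round(s['q'][5],2)); print('need d',d.round(4),'yaw',round(w,3))
E
python3 - <<'E'
from h import *
np.set_printoptions(precision=2,suppress=True)
go(.506,-.0105,.097,-5.5)
S=grab('scene');T=grab('top');cv2.imwrite('pics/s1.png',S);cv2.imwrite('pics/t1.png',T)
c=lambda im,x,y,w,h,W,H:cv2.resize(im[y:y+h,x:x+w],(W,H),interpolation=cv2.INTER_CUBIC)
cv2.imwrite('pics/m1.png',np.vstack([np.hstack([c(T,313,218,40,40,300,300),c(S,320,165,60,60,300,300)]),cv2.resize(S[100:356,:],(600,300))]))
E
```

```text
t 0.1 pos [ 0.16 -0.58  0.22] th 15.69 tilt [-0.  0. -1.] F [ 0.03 -0.16  0.3 ] Tq [-0.02 -0.03 -0.03] op 0.0932 q6 -0.09
need d [ 0.48 -0.45  0.12] yaw 0.37
```

View pics/m1.png

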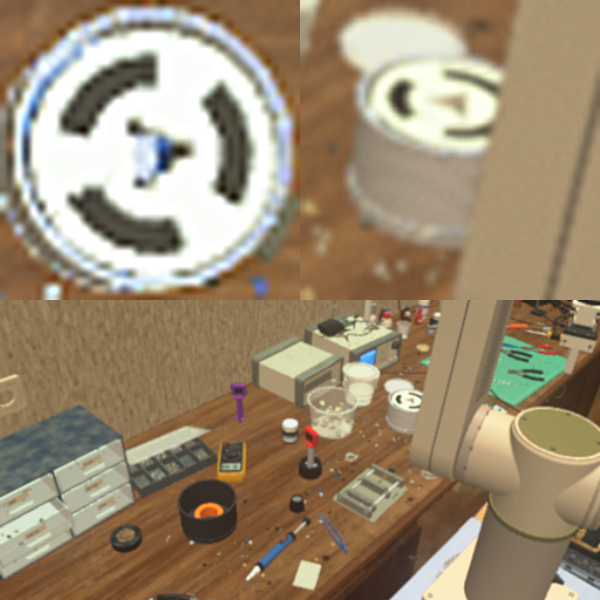

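The arm hasn't moved, because every row needs all five keys. The zoom shows the bore at about (152,152), which is top pixel (333.2,238.3). Its notch tips are at crop (190,150), (132,125) and (138,184).

{"fn": "carry_out", "kwargs": {"moves": [{"jaw":0.06,"dx":0.0303,"dy":-0.0283,"dz":0,"yaw":0},{"jaw":0.06,"dx":0.0303,"dy":-0.0283,"dz":0,"yaw":0},{"jaw":0.06,"dx":0.0303,"dy":-0.0283,"dz":0,"yaw":0},{"jaw":0.06,"dx":0.0303,"dy":-0.0283,"dz":0,"yaw":0},{"jaw":0.06,"dx":0.0303,"dy":-0.0283,"dz":0,"yaw":0},{"jaw":0.06,"dx":0.0303,"dy":-0.0283,"dz":0,"yaw":0},{"jaw":0.06,"dx":0.0303,"dy":-0.0283,"dz":0,"yaw":0},{"jaw":0.06,"dx":0.0303,"dy":-0.0283,"dz":0,"yaw":0}], "grip_force": 30}}

```text
t: 1.2
tool_pos: [0.3349, -0.2929, 0.2186]
orientation: [3.112, 0.428, 0.0]
force: [0.7, -0.2, 0.5]
opening: 0.0601
gripper_force: 0.0
```

{"fn": "carry_out", "kwargs": {"moves": [{"jaw":0.06,"dx":0.0303,"dy":-0.0283,"dz":0,"yaw":0},{"jaw":0.06,"dx":0.0303,"dy":-0.0283,"dz":0,"yaw":0},{"jaw":0.06,"dx":0.0303,"dy":-0.0283,"dz":0,"yaw":0},{"jaw":0.06,"dx":0.0303,"dy":-0.0283,"dz":0,"yaw":0},{"jaw":0.06,"dx":0.0303,"dy":-0.0283,"dz":0,"yaw":0},{"jaw":0.06,"dx":0.0303,"dy":-0.0283,"dz":0,"yaw":0},{"jaw":0.06,"dx":0.0303,"dy":-0.0283,"dz":0,"yaw":0.18},{"jaw":0.06,"dx":0.02,"dy":-0.03,"dz":0,"yaw":0.18}]}}

```text
t: 2.2
tool_pos: [0.5027, -0.0129, 0.2185]
orientation: [-3.138, 0.144, 0.0]
force: [-0.4, -0.7, 0.2]
opening: 0.0599
gripper_force: 0.0
```

```bash
cat > look.py <<'E'
from h import *
np.set_printoptions(precision=4,suppress=True)
go(.506,-.0105,.097,-5.5)
S=grab('scene');T=grab('top');cv2.imwrite('pics/s1.png',S);cv2.imwrite('pics/t1.png',T)
# bore & notches: non-white interior blob near bore in top view (upsampled x8)
def blob(im,x,y,w,h,cx,cy):
    g=cv2.resize(im[y:y+h,x:x+w],None,fx=8,fy=8,interpolation=cv2.INTER_CUBIC).min(2)
    return g
for n,im,(x,y,w,h) in(('top',T,(322,227,24,24)),('scene',S,(325,165,60,50))):
    g=im[y:y+h,x:x+w].min(2); 
    if n=='top': print(g)
E
python3 look.py
python3 - <<'E'
import cv2,numpy as np
S=cv2.imread('pics/s1.png')
cv2.imwrite('pics/m2.png',cv2.resize(S[155:225,310:400],(800,600),interpolation=cv2.INTER_CUBIC))
E
```

```text
t 2.2 pos [ 0.5027 -0.0129  0.2185] th -5.25 tilt [-0.  0. -1.] F [-0.35 -0.73  0.21] Tq [ 0.05 -0.02 -0.03] op 0.0599 q6 1.53
need d [ 0.0031 -0.0027  0.1215] yaw 0.004
[[240 255 255 206 102  42  52  56  63  59  55  78 238 252 245 244 244 244
  246 250 254 255 232 127]
 [255 247 196  69  49  61  60  63  62  53  47  75 233 251 244 244 245 246
  251 251 215 248 255 233]
 [255 165  40  48  67  64  57  48  48 138 131 135 232 250 246 244 245 251
  255 185  89 192 255 255]
 [233  76  54  65  62  56  44 144 249 251 244 241 245 246 244 244 249 252
  185  77  37 115 242 255]
 [111  52  63  60  53  87 253 247 255 252 250 249 246 244 243 245 247 217
   69  48  55  67 138 238]
 [ 53  61  66  58  51 255 255 255 253 251 248 246 245 244 245 244 247 240
  115  47  64  54  63 197]
 [ 51  62  59  46 202 255 253 253 208 198 255 250 247 246 245 244 247 255
  243  34  57  57  51 128]
 [ 47  54  52  86 255 235 251 230  78  91 233 255 255 251 248 247 246 251
  252 119  49  60  54 104]
 [ 79  35  31 198 255 242 249 246  56  71 111 155 159 228 255 255 252 250
  255 240  39  59  61  55]
 [242 246 180 254 250
[... 794 characters left out ...]
85  45  49  58 157 251 255 251 251 247 246 247 244 244 244 244 245
  249 255 237  66  23 157]
 [126  32  54  61  60  67 138 250 255 255 252 251 249 250 249 246 244 245
  245 249 255 251 184 223]
 [254 141  44  59  64  60  58 110 170 243 248 255 255 236 235 251 245 244
  243 246 247 252 252 253]
 [255 255  81  51  55  61  62  52  66 100  93 115 104  79 166 255 249 243
  244 244 245 246 248 252]
 [250 255 255  76  45  56  61  61  62  53  53  52  53  46  95 219 253 245
  245 245 244 246 251 243]
 [252 252 255 255 139  38  49  60  62  61  61  62  61  51  52 179 255 247
  244 245 246 252 244 164]
 [181 255 254 255 255 205  76  32  46  50  52  56  54  50  33 133 242 248
  245 247 252 246 163 158]]
```

View pics/m2.png

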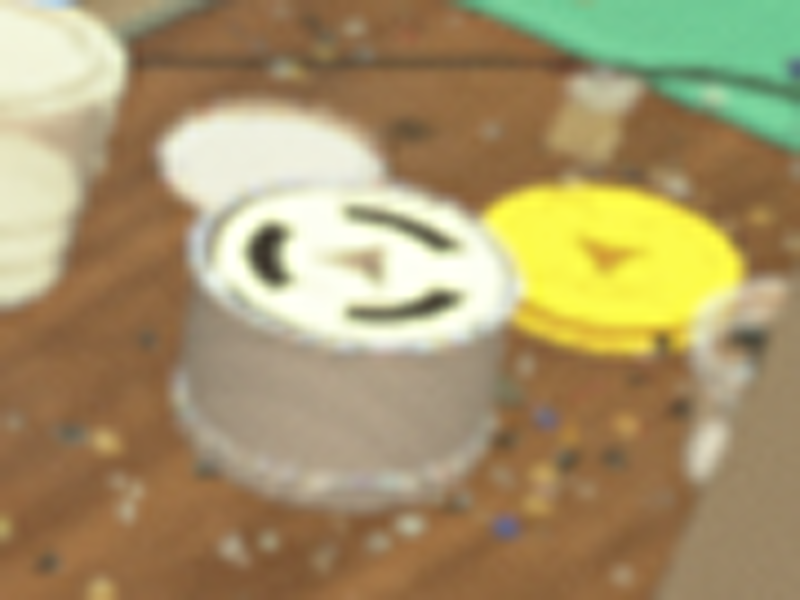

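The scene crop shows the reel unobstructed: outline (210-520, 180-350), bore at about (360,262), and three dark slots.

```bash
cat > reel.py <<'E'
from h import *
np.set_printoptions(precision=4,suppress=True)
S=cv2.imread('pics/s1.png');T=cv2.imread('pics/t1.png')
def slots(im,x,y,w,h,thr,F=6):
    c=cv2.resize(im[y:y+h,x:x+w],None,fx=F,fy=F,interpolation=cv2.INTER_CUBIC)
    m=(c.min(2)>thr[0]).astype(np.uint8)
    ks=max(cv2.findContours(m,cv2.RETR_EXTERNAL,cv2.CHAIN_APPROX_NONE)[0],key=cv2.contourArea)
    e=cv2.fitEllipse(cv2.convexHull(ks))
    full=np.zeros_like(m);cv2.drawContours(full,[cv2.convexHull(ks)],-1,1,-1)
    d=((c.max(2)<thr[1])&(full>0)).astype(np.uint8)
    n,l,st,ce=cv2.connectedComponentsWithStats(d)
    f=lambda p:((np.array(p)+.5)/F-.5+[x,y])
    return f(e[0]),np.array(e[1])/F,[(f(ce[i]),st[i,4]/F/F) for i in range(1,n) if st[i,4]>3*F*F]
for n,im,b,thr in(('top',T,(308,213,50,52),(190,120)),('scene',S,(328,172,44,30),(165,110))):
    c,d,sl=slots(im,*b,thr); print(n,'ellipse',c,d,'->',plane(n,*c,.076))
    P=np.array([plane(n,*p,.076) for p,_ in sl]);
    for p,(q,a) in zip(P,sl): print('  slot',q,round(a,1),p)
    if len(P)>=3:
        P3=P[np.argsort([-a for _,a in sl])[:3]]; m=P3.mean(0); print('  mean',m,[(round(np.degrees(np.arctan2(*(p-m)[1::-1])),1),round(np.linalg.norm(p-m),4)) for p in P3])
c=np.array([.4605,-.3525])
for q in((338,237.5),(330.4,234.3),(331.3,242.2)): p=plane('top',*q,.076)[:2]-c; print('notch',np.degrees(np.arctan2(p[1],p[0])),np.linalg.norm(p))
E
python3 reel.py
```

```text
top ellipse [332.8215 239.0561] [33.2885 34.918 ] -> [ 0.4591 -0.3514  0.076 ]
  slot [326.6423 229.7961] 57.1 [ 0.4884 -0.3333  0.076 ]
  slot [343.2043 236.7394] 53.4 [ 0.4655 -0.3845  0.076 ]
  slot [335.5554 238.1762] 8.3 [ 0.4616 -0.3602  0.076 ]
  slot [329.3064 247.5798] 60.9 [ 0.433  -0.3392  0.076 ]
  mean [ 0.4623 -0.3523  0.076 ] [(np.float64(155.8), np.float64(0.0321)), (np.float64(36.2), np.float64(0.0323)), (np.float64(-84.3), np.float64(0.0324))]
scene ellipse [346.6453 182.5552] [23.5797 43.7099] -> [ 0.4773 -0.3565  0.076 ]
  slot [339.5577 184.1898] 14.1 [ 0.4873 -0.332   0.076 ]
  slot [357.6176 190.1455] 5.8 [ 0.4276 -0.3449  0.076 ]
notch -78.87413632651305 0.0157622824911186
notch 30.616098709223163 0.01576121504870113
notch 150.2089891507957 0.012693258837358947
```

{"fn": "carry_out", "kwargs": {"moves": [{"jaw":0.06,"dx":0.003,"dy":-0.0027,"dz":0.03,"yaw":0.004},{"jaw":0.06,"dx":0,"dy":0,"dz":0.03,"yaw":0},{"jaw":0.06,"dx":0,"dy":0,"dz":0.03,"yaw":0},{"jaw":0.06,"dx":0,"dy":0,"dz":0.015,"yaw":0},{"jaw":0.06,"dx":0,"dy":0,"dz":0.015,"yaw":0},{"jaw":0.06,"dx":0,"dy":0,"dz":0,"yaw":0}]}}

```text
t: 3.05
tool_pos: [0.5048, -0.012, 0.0979]
orientation: [-3.138, 0.141, 0.002]
force: [-0.6, -0.1, -0.0]
opening: 0.0599
gripper_force: 0.0
```

{"fn": "carry_out", "kwargs": {"moves": [{"jaw":0.03,"dx":0,"dy":0,"dz":0,"yaw":0},{"jaw":0.016,"dx":0,"dy":0,"dz":0,"yaw":0},{"jaw":0.01,"dx":0,"dy":0,"dz":0,"yaw":0},{"jaw":0.0,"dx":0,"dy":0,"dz":0,"yaw":0},{"jaw":0.0,"dx":0,"dy":0,"dz":0,"yaw":0},{"jaw":0.0,"dx":0,"dy":0,"dz":0,"yaw":0}]}}

```text
t: 3.8
tool_pos: [0.5054, -0.0119, 0.0987]
orientation: [-3.138, 0.142, -0.0]
force: [-0.4, -0.5, 0.9]
opening: 0.0138
gripper_force: 30.0
```

Run:
```python
from h import *
go(.506,-.0105,.197,30)
```

```text
t 3.8 pos [ 0.5054 -0.0119  0.0987] th -5.17 tilt [ 0.  0. -1.] F [-0.4  -0.46  0.94] Tq [ 0.07  0.02 -0.01] op 0.0138 q6 1.54
need d [ 0.0005 -0.0014 -0.0983] yaw -0.614
```

The spindle is gripped: the pads stopped at 13.8 mm and the force stayed near zero. The three reel slots sit at equal 120° steps and 32 mm radius around (0.462, -0.352), and they line up with the notches at about 36°. I'll lift 110 mm in 8 rows and check.

{"fn": "carry_out", "kwargs": {"moves": [{"jaw":0,"dx":0,"dy":0,"dz":-0.008,"yaw":0},{"jaw":0,"dx":0,"dy":0,"dz":-0.015,"yaw":0},{"jaw":0,"dx":0,"dy":0,"dz":-0.015,"yaw":0},{"jaw":0,"dx":0,"dy":0,"dz":-0.015,"yaw":0},{"jaw":0,"dx":0,"dy":0,"dz":-0.02,"yaw":0},{"jaw":0,"dx":0,"dy":0,"dz":-0.02,"yaw":0},{"jaw":0,"dx":0,"dy":0,"dz":-0.02,"yaw":0},{"jaw":0,"dx":0,"dy":0,"dz":0,"yaw":0}], "grip_force": 45}}

```text
t: 4.8
tool_pos: [0.5067, -0.0121, 0.2142]
orientation: [3.138, -0.142, 0.007]
force: [0.5, -0.5, -1.4]
opening: 0.0137
gripper_force: 45.0
```

Run:
```python
from h import *
np.set_printoptions(precision=4,suppress=True)
go(.4623,-.3523,.207,36)
for a,b in(((340.15,183.7),(326.64,229.8)),((355,180.65),(343.2,236.74)),((355.6,189.3),(329.3,247.58)),((350.5,184.5),(333.5,238.3))): print(tri(a,b))
c=np.array([.4623,-.3523])
for q in((338,237.5),(330.4,234.3),(331.3,242.2)): p=plane('top',*q,.076)[:2]-c; print('notch',np.degrees(np.arctan2(p[1],p[0])),np.linalg.norm(p))
S=grab('scene');T=grab('top');cv2.imwrite('pics/s2.png',S);cv2.imwrite('pics/t2.png',T)
u=proj('scene',[.5055,-.011,.15]).astype(int);v=proj('top',[.5055,-.011,.15]).astype(int);print(u,v)
c=lambda im,x,y,w,h,W,H:cv2.resize(im[y:y+h,x:x+w],(W,H),interpolation=cv2.INTER_CUBIC)
cv2.imwrite('pics/m3.png',np.hstack([c(S,u[0]-30,u[1]-45,60,90,400,600),c(T,v[0]-30,v[1]-45,60,90,400,600)]))
```

```text
t 4.8 pos [ 0.5067 -0.0121  0.2142] th -5.17 tilt [ 0.004 -0.001 -1.   ] F [ 0.45 -0.48 -1.37] Tq [ 0.03 -0.04  0.04] op 0.0137 q6 1.54
need d [-0.0136  0.3428  0.0072] yaw -0.719
(array([ 0.4874, -0.3335,  0.0772]), np.float64(0.0018575696864687906))
(array([ 0.4651, -0.3846,  0.0765]), np.float64(0.0008456279971768322))
(array([ 0.4323, -0.3388,  0.0798]), np.float64(0.001129840358495976))
(array([ 0.461 , -0.3535,  0.0775]), np.float64(0.000636917662155957))
notch -85.4686574741334 0.015715162200876636
notch 33.636756943890546 0.014129912365044045
notch 154.52299906011982 0.01419623060530768
[266 203] [221 223]
```

View pics/m3.png

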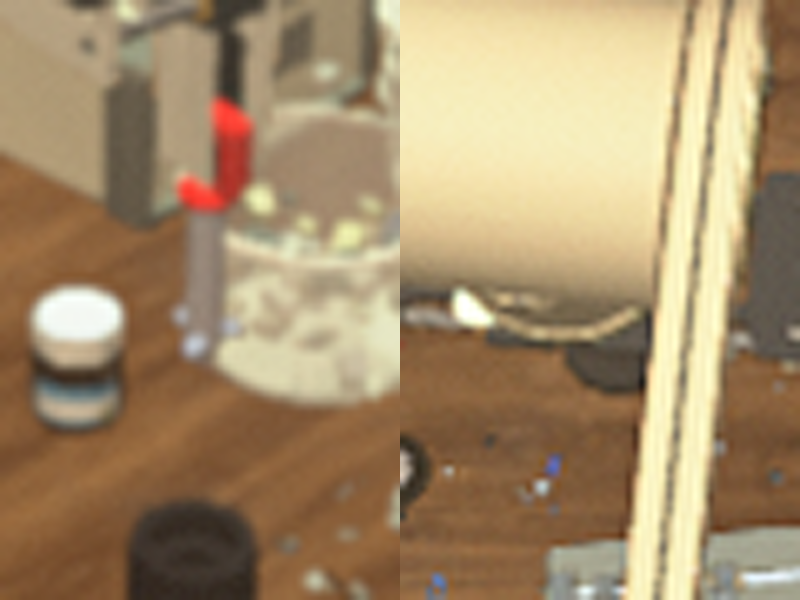

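The spindle hangs upright in the fingers, with its lower end at scene crop (195,350), clear of the holder and the jar. The arm blocks the top view here. Next I'll carry it over the reel.

{"fn": "carry_out", "kwargs": {"moves": [{"jaw":0,"dx":-0.001,"dy":0.025,"dz":0,"yaw":0},{"jaw":0,"dx":-0.002,"dy":0.045,"dz":0,"yaw":0},{"jaw":0,"dx":-0.002,"dy":0.05,"dz":0,"yaw":0},{"jaw":0,"dx":-0.002,"dy":0.05,"dz":0,"yaw":0},{"jaw":0,"dx":-0.002,"dy":0.05,"dz":0,"yaw":0},{"jaw":0,"dx":-0.002,"dy":0.05,"dz":0,"yaw":0},{"jaw":0,"dx":-0.002,"dy":0.045,"dz":0,"yaw":0},{"jaw":0,"dx":-0.0012,"dy":0.0278,"dz":0,"yaw":0}]}}

```text
t: 5.9
tool_pos: [0.459, -0.3536, 0.2099]
orientation: [-3.137, 0.144, 0.003]
force: [0.1, 0.4, -1.2]
opening: 0.0137
gripper_force: 45.0
```

{"fn": "carry_out", "kwargs": {"moves": [{"jaw":0,"dx":0,"dy":0,"dz":0,"yaw":-0.175},{"jaw":0,"dx":0,"dy":0,"dz":0,"yaw":-0.175},{"jaw":0,"dx":0,"dy":0,"dz":0,"yaw":-0.175},{"jaw":0,"dx":0,"dy":0,"dz":0,"yaw":-0.175},{"jaw":0,"dx":0,"dy":0,"dz":0,"yaw":0}]}}

```text
t: 6.52
tool_pos: [0.4598, -0.3515, 0.2102]
orientation: [-2.995, -0.941, 0.002]
force: [-0.2, 0.5, -0.6]
opening: 0.0137
gripper_force: 45.0
```

Run:
```python
from h import *
np.set_printoptions(precision=4,suppress=True)
go(.4618,-.3525,.180,35)
for i in range(6): print(read_state()['tool_pos'])
```

```text
t 6.53 pos [ 0.4598 -0.3515  0.2102] th 34.88 tilt [-0.002  0.002 -1.   ] F [-0.23  0.52 -0.57] Tq [ 0.01 -0.04  0.04] op 0.0137 q6 0.22
need d [0.0011 0.002  0.0302] yaw -0.002
[ 0.4598 -0.3515  0.2102]
[ 0.4598 -0.3515  0.2102]
[ 0.4598 -0.3515  0.2102]
[ 0.4598 -0.3515  0.2102]
[ 0.4598 -0.3515  0.2102]
[ 0.4598 -0.3515  0.2102]
```

{"fn": "carry_out", "kwargs": {"moves": [{"jaw":0,"dx":0,"dy":0,"dz":0.015,"yaw":0},{"jaw":0,"dx":0,"dy":0,"dz":0.007,"yaw":0},{"jaw":0,"dx":0,"dy":0,"dz":0,"yaw":0}]}}

```text
t: 6.9
tool_pos: [0.4597, -0.3514, 0.188]
orientation: [-2.995, -0.941, 0.002]
force: [-0.9, -0.1, -0.9]
opening: 0.0136
gripper_force: 45.0
```

Run:
```python
from h import *
np.set_printoptions(precision=4,suppress=True)
go(.4618,-.3525,.180,35)
S=grab('scene');T=grab('top');cv2.imwrite('pics/s3.png',S);cv2.imwrite('pics/t3.png',T)
c=lambda im,x,y,w,h,W,H:cv2.resize(im[y:y+h,x:x+w],(W,H),interpolation=cv2.INTER_CUBIC)
cv2.imwrite('pics/m4.png',np.hstack([c(S,325,140,50,60,500,600),c(T,318,218,30,60,300,600)]))
for z in(.076,.095,.110,.13,.16): print(z,proj('scene',[.4618,-.3525,z]))
for r in(158,162,166,170): print(r,S[r,335:368].mean(1).astype(int), S[r,335:368].max(1).astype(int)-S[r,335:368].min(1))
```

```text
t 6.9 pos [ 0.4597 -0.3514  0.188 ] th 34.87 tilt [-0.002  0.002 -1.   ] F [-0.91 -0.06 -0.95] Tq [-0.01 -0.04  0.02] op 0.0136 q6 0.22
need d [0.0011 0.0021 0.008 ] yaw -0.002
0.076 [349.9449 184.9234]
0.095 [350.7471 179.8413]
0.11 [351.3884 175.7762]
0.13 [352.2544 170.282 ]
0.16 [353.5777 161.8782]
158 [101 100 101 101 103  99 100  97  96  88  84  92  98 109 129 127 111 114
 116 121 122 121 120 116 112 104 104 100  94  91  88  90  88] [ 69  61  67  74  73  74  73  75  70  59  51  51  57  58  51  64 128 181
 192 195 200 201 199 170 100  47  37  38  33  29  29  29  29]
162 [ 84  80  81  78  84 100 119 116 101  82  82  83  81  78  80  85 102 120
 131 136 130 113  90  93 103 102 104  98  93  89  86  88  88] [47 47 46 45 43 36 30 39 54 48 45 47 45 43 43 39 31 24 26 25 24 27 43 50
 44 39 38 36 30 29 30 29 28]
166 [119 122 129 129 128 126 118 114 107  99  99 102 102 102 104 104 112 128
 135 132 124 113 105 103 106 104 103  96  88  89  90  90  88] [57 59 58 56 55 56 58 55 54 61 64 65 68 68 70 58 38 27 28 29 32 51 68 58
 40 38 38 33 30 30 29 30 30]
170 [230 230 231 231 231 231 232 231 229 229 227 224 214 199 176 144 124 130
 135 128 108  85  90 105 104 104 101  90  89  92  89  89  89] [15 17 15 16 16 16 16 15 17 17 21 23 32 42 48 45 32 28 28 30 30 40 43 41
 39 39 36 30 28 28 29 28 30]
```

View pics/m4.png

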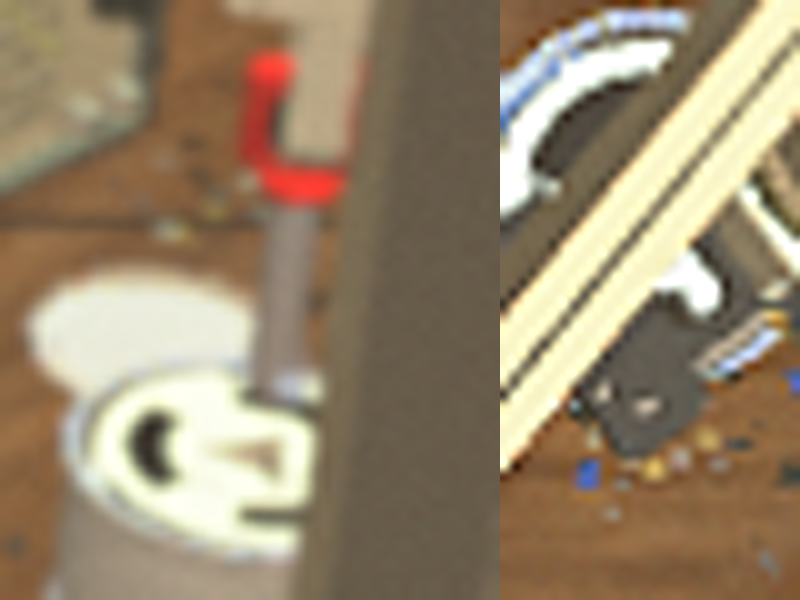

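The spindle is above the bore. Its shaft column is about 0.5 px (1.2 mm) right of the reel axis in the scene view, and the robot coordinates agree. I'll correct by about 2.5 mm and lower it to just above lug contact.

{"fn": "carry_out", "kwargs": {"moves": [{"jaw":0,"dx":0.0011,"dy":0.0024,"dz":0,"yaw":0},{"jaw":0,"dx":0,"dy":0,"dz":0.008,"yaw":0},{"jaw":0,"dx":0,"dy":0,"dz":0.006,"yaw":0},{"jaw":0,"dx":0,"dy":0,"dz":0.004,"yaw":0},{"jaw":0,"dx":0,"dy":0,"dz":0.003,"yaw":0},{"jaw":0,"dx":0,"dy":0,"dz":0.003,"yaw":0},{"jaw":0,"dx":0,"dy":0,"dz":0,"yaw":0}]}}

```text
t: 7.88
tool_pos: [0.4625, -0.3532, 0.1654]
orientation: [-2.996, -0.943, 0.0]
force: [0.0, -0.3, -0.6]
opening: 0.0138
gripper_force: 45.0
```

Run:
```python
from h import *
np.set_printoptions(precision=4,suppress=True)
go(.4618,-.3525,.160,35)
S=grab('scene');T=grab('top');cv2.imwrite('pics/s4.png',S)
cv2.imwrite('pics/m5.png',cv2.resize(S[140:210,320:380],(600,600),interpolation=cv2.INTER_CUBIC))
```

```text
t 7.88 pos [ 0.4625 -0.3532  0.1654] th 34.94 tilt [-0.  0. -1.] F [ 0.03 -0.34 -0.59] Tq [ 0.03 -0.02  0.03] op 0.0138 q6 0.22
need d [-0.0001 -0.001   0.0054] yaw -0.001
```

View pics/m5.png

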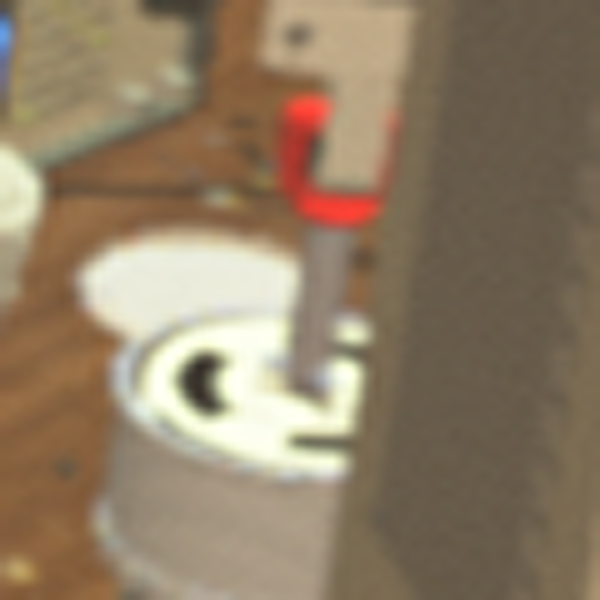

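The tip is in the bore with the lugs just above the notches, and there is no force. I'll go on gently.

{"fn": "carry_out", "kwargs": {"moves": [{"jaw":0,"dx":0,"dy":0,"dz":0.002,"yaw":0},{"jaw":0,"dx":0,"dy":0,"dz":0.002,"yaw":0},{"jaw":0,"dx":0,"dy":0,"dz":0.0015,"yaw":0},{"jaw":0,"dx":0,"dy":0,"dz":0.0015,"yaw":0},{"jaw":0,"dx":0,"dy":0,"dz":0.001,"yaw":0},{"jaw":0,"dx":0,"dy":0,"dz":0,"yaw":0}]}}

```text
t: 8.72
tool_pos: [0.4626, -0.3533, 0.1575]
orientation: [-2.996, -0.943, 0.0]
force: [-0.3, 0.6, -1.0]
opening: 0.0134
gripper_force: 45.0
```

Run:
```python
from h import *
go(.4618,-.3525,.1447,35)
```

```text
t 8.72 pos [ 0.4626 -0.3533  0.1575] th 34.94 tilt [-0.  0. -1.] F [-0.3   0.6  -1.02] Tq [-0.06 -0.04 -0.05] op 0.0134 q6 0.22
need d [-0.0002 -0.0011  0.0128] yaw -0.001
```

{"fn": "carry_out", "kwargs": {"moves": [{"jaw":0,"dx":0,"dy":0,"dz":0.001,"yaw":0},{"jaw":0,"dx":0,"dy":0,"dz":0.001,"yaw":0},{"jaw":0,"dx":0,"dy":0,"dz":0,"yaw":0}]}}

```text
t: 9.1
tool_pos: [0.4626, -0.3533, 0.1555]
orientation: [-2.997, -0.943, 0.0]
force: [-0.1, -0.0, -0.9]
opening: 0.0137
gripper_force: 45.0
```

{"fn": "carry_out", "kwargs": {"moves": [{"jaw":0,"dx":0,"dy":0,"dz":0.001,"yaw":0},{"jaw":0,"dx":0,"dy":0,"dz":0.001,"yaw":0},{"jaw":0,"dx":0,"dy":0,"dz":0,"yaw":0}]}}

```text
t: 9.48
tool_pos: [0.4626, -0.3533, 0.1535]
orientation: [-2.997, -0.943, 0.0]
force: [0.9, -0.4, -1.0]
opening: 0.0137
gripper_force: 45.0
```

Run:
```python
from h import *
go(.4618,-.3525,.1447,35)
```

```text
t 9.47 pos [ 0.4626 -0.3533  0.1535] th 34.94 tilt [-0.  0. -1.] F [ 0.89 -0.4  -0.99] Tq [-0.03  0.01 -0.02] op 0.0137 q6 0.22
need d [-0.0002 -0.0011  0.0088] yaw -0.001
```

There is still no contact at 5 mm past the white reel's face, so the lugs are in its notches. Next is the black reel's face, expected at TCP z ≈ 0.1447.

{"fn": "carry_out", "kwargs": {"moves": [{"jaw":0,"dx":0,"dy":0,"dz":0.002,"yaw":0},{"jaw":0,"dx":0,"dy":0,"dz":0.002,"yaw":0},{"jaw":0,"dx":0,"dy":0,"dz":0.0015,"yaw":0},{"jaw":0,"dx":0,"dy":0,"dz":0.001,"yaw":0},{"jaw":0,"dx":0,"dy":0,"dz":0.0005,"yaw":0},{"jaw":0,"dx":0,"dy":0,"dz":0,"yaw":0}]}}

```text
t: 10.22
tool_pos: [0.4626, -0.3534, 0.1466]
orientation: [-2.997, -0.943, -0.0]
force: [-0.4, -1.2, -2.1]
opening: 0.0137
gripper_force: 45.0
```

{"fn": "carry_out", "kwargs": {"moves": [{"jaw":0,"dx":0,"dy":0,"dz":0.0005,"yaw":0},{"jaw":0,"dx":0,"dy":0,"dz":0.0005,"yaw":0},{"jaw":0,"dx":0,"dy":0,"dz":0,"yaw":0}]}}

```text
t: 10.6
tool_pos: [0.4626, -0.3534, 0.1456]
orientation: [-2.997, -0.943, 0.0]
force: [0.2, 1.0, -1.0]
opening: 0.0139
gripper_force: 45.0
```

Run:
```python
from h import *
go(.4618,-.3525,.1447,35)
```

```text
t 10.6 pos [ 0.4626 -0.3534  0.1456] th 34.94 tilt [-0.  0. -1.] F [ 0.21  0.96 -0.98] Tq [-0.02  0.02  0.  ] op 0.0139 q6 0.22
need d [-0.0002 -0.0011  0.0009] yaw -0.001
```

{"fn": "carry_out", "kwargs": {"moves": [{"jaw":0,"dx":0,"dy":0,"dz":0.0005,"yaw":0},{"jaw":0,"dx":0,"dy":0,"dz":0.0005,"yaw":0},{"jaw":0,"dx":0,"dy":0,"dz":0,"yaw":0}]}}

```text
t: 10.98
tool_pos: [0.4626, -0.3534, 0.1447]
orientation: [2.997, 0.943, 0.0]
force: [-0.2, 0.9, -0.2]
opening: 0.0137
gripper_force: 45.0
```

{"fn": "carry_out", "kwargs": {"moves": [{"jaw":0,"dx":0,"dy":0,"dz":0.0005,"yaw":0},{"jaw":0,"dx":0,"dy":0,"dz":0.0005,"yaw":0},{"jaw":0,"dx":0,"dy":0,"dz":0,"yaw":0}]}}

```text
t: 11.35
tool_pos: [0.4628, -0.3536, 0.1445]
orientation: [2.996, 0.943, 0.001]
force: [-1.6, 0.7, 5.7]
opening: 0.0137
gripper_force: 45.0
```

Run:
```python
from h import *
go(.4618,-.3525,.1447,35)
```

```text
t 11.35 pos [ 0.4628 -0.3536  0.1445] th 34.94 tilt [ 0.001 -0.001 -1.   ] F [-1.61  0.68  5.66] Tq [0.35 0.39 0.02] op 0.0137 q6 0.22
need d [-0.0002 -0.0015 -0.0002] yaw -0.001
```

Contact on the black reel: Fz rose by about 6.5 N at TCP z 0.1445, as predicted. I'll turn under light pressure to find its notches.

{"fn": "carry_out", "kwargs": {"moves": [{"jaw":0,"dx":0,"dy":0,"dz":0,"yaw":-0.035},{"jaw":0,"dx":0,"dy":0,"dz":0,"yaw":-0.035}]}}

```text
t: 11.6
tool_pos: [0.4631, -0.3538, 0.1445]
orientation: [2.959, 1.05, 0.001]
force: [-0.4, 0.1, 6.1]
opening: 0.0141
gripper_force: 45.0
```

{"fn": "carry_out", "kwargs": {"moves": [{"jaw":0,"dx":0,"dy":0,"dz":0,"yaw":-0.035},{"jaw":0,"dx":0,"dy":0,"dz":0,"yaw":-0.035}]}}

```text
t: 11.85
tool_pos: [0.4632, -0.3539, 0.1445]
orientation: [2.921, 1.153, 0.001]
force: [0.1, -0.2, 5.7]
opening: 0.0135
gripper_force: 45.0
```

{"fn": "carry_out", "kwargs": {"moves": [{"jaw":0,"dx":0,"dy":0,"dz":0,"yaw":-0.035},{"jaw":0,"dx":0,"dy":0,"dz":0,"yaw":-0.035}]}}

```text
t: 12.1
tool_pos: [0.4632, -0.3539, 0.1445]
orientation: [2.878, 1.254, 0.001]
force: [0.3, -0.5, 5.2]
opening: 0.0135
gripper_force: 45.0
```

{"fn": "carry_out", "kwargs": {"moves": [{"jaw":0,"dx":0,"dy":0,"dz":0,"yaw":-0.035},{"jaw":0,"dx":0,"dy":0,"dz":0,"yaw":-0.035}]}}

```text
t: 12.35
tool_pos: [0.4632, -0.3539, 0.1445]
orientation: [2.833, 1.354, 0.001]
force: [0.5, -0.6, 6.2]
opening: 0.0139
gripper_force: 45.0
```

Run:
```python
from h import *
go(.4618,-.3525,.1447,35)
```

```text
t 12.35 pos [ 0.4632 -0.3539  0.1445] th 51.09 tilt [ 0.001 -0.001 -1.   ] F [ 0.54 -0.61  6.23] Tq [-0.13 -0.15 -0.02] op 0.0139 q6 -0.06
need d [ 0.0002 -0.002  -0.0002] yaw 0.281
```

{"fn": "carry_out", "kwargs": {"moves": [{"jaw":0,"dx":0,"dy":0,"dz":0,"yaw":-0.035},{"jaw":0,"dx":0,"dy":0,"dz":0,"yaw":-0.035}]}}

```text
t: 12.6
tool_pos: [0.4632, -0.3539, 0.1444]
orientation: [2.784, 1.452, 0.001]
force: [1.3, -0.7, 4.1]
opening: 0.0137
gripper_force: 45.0
```

{"fn": "carry_out", "kwargs": {"moves": [{"jaw":0,"dx":0,"dy":0,"dz":0,"yaw":-0.035},{"jaw":0,"dx":0,"dy":0,"dz":0,"yaw":-0.035}]}}

```text
t: 12.85
tool_pos: [0.4633, -0.354, 0.1444]
orientation: [2.731, 1.549, 0.001]
force: [2.5, -2.6, 4.4]
opening: 0.0145
gripper_force: 45.0
```

{"fn": "carry_out", "kwargs": {"moves": [{"jaw":0,"dx":0,"dy":0,"dz":0,"yaw":-0.035},{"jaw":0,"dx":0,"dy":0,"dz":0,"yaw":-0.035}]}}

```text
t: 13.1
tool_pos: [0.4631, -0.3537, 0.1441]
orientation: [2.675, 1.644, 0.001]
force: [1.4, -1.2, 4.7]
opening: 0.0139
gripper_force: 45.0
```

{"fn": "carry_out", "kwargs": {"moves": [{"jaw":0,"dx":0,"dy":0,"dz":0,"yaw":-0.035},{"jaw":0,"dx":0,"dy":0,"dz":0,"yaw":-0.035}]}}

```text
t: 13.35
tool_pos: [0.4617, -0.3526, 0.1424]
orientation: [-2.615, -1.736, 0.001]
force: [0.4, -0.9, 1.2]
opening: 0.014
gripper_force: 45.0
```

{"fn": "carry_out", "kwargs": {"moves": [{"jaw":0,"dx":0,"dy":0,"dz":0,"yaw":-0.035},{"jaw":0,"dx":0,"dy":0,"dz":0,"yaw":-0.035}]}}

```text
t: 13.6
tool_pos: [0.4622, -0.3529, 0.1429]
orientation: [-2.554, -1.827, 0.001]
force: [-0.5, -0.1, -1.3]
opening: 0.0137
gripper_force: 45.0
```

Run:
```python
from h import *
go(.4618,-.3525,.1447,35)
```

```text
t 13.6 pos [ 0.4622 -0.3529  0.1429] th 71.17 tilt [-0.001  0.001 -1.   ] F [-0.46 -0.07 -1.3 ] Tq [-0.07 -0.07 -0.05] op 0.0137 q6 -0.41
need d [ 0.0003 -0.0005 -0.0018] yaw 0.631
```

The lugs dropped into the black reel's notches: z fell and Fz went back to free. I'll go down through the black reel gently.

{"fn": "carry_out", "kwargs": {"moves": [{"jaw":0,"dx":0,"dy":0,"dz":0.001,"yaw":0},{"jaw":0,"dx":0,"dy":0,"dz":0.001,"yaw":0},{"jaw":0,"dx":0,"dy":0,"dz":0,"yaw":0}]}}

```text
t: 13.98
tool_pos: [0.4625, -0.3532, 0.1414]
orientation: [-2.557, -1.825, 0.0]
force: [-0.3, -0.2, -1.1]
opening: 0.014
gripper_force: 45.0
```

{"fn": "carry_out", "kwargs": {"moves": [{"jaw":0,"dx":0,"dy":0,"dz":0.001,"yaw":0},{"jaw":0,"dx":0,"dy":0,"dz":0.001,"yaw":0},{"jaw":0,"dx":0,"dy":0,"dz":0,"yaw":0}]}}

```text
t: 14.35
tool_pos: [0.4626, -0.3533, 0.1395]
orientation: [-2.557, -1.825, -0.0]
force: [0.1, 0.9, -1.1]
opening: 0.0139
gripper_force: 45.0
```

Run:
```python
from h import *
go(.4618,-.3525,.1304,35)
```

```text
t 14.35 pos [ 0.4626 -0.3533  0.1395] th 71.04 tilt [-0.  0. -1.] F [ 0.09  0.89 -1.13] Tq [ 0.01 -0.06 -0.04] op 0.0139 q6 -0.41
need d [ 0.0005 -0.001   0.0091] yaw 0.629
```

{"fn": "carry_out", "kwargs": {"moves": [{"jaw":0,"dx":0,"dy":0,"dz":0.001,"yaw":0},{"jaw":0,"dx":0,"dy":0,"dz":0.001,"yaw":0},{"jaw":0,"dx":0,"dy":0,"dz":0.001,"yaw":0},{"jaw":0,"dx":0,"dy":0,"dz":0,"yaw":0}]}}

```text
t: 14.85
tool_pos: [0.4626, -0.3534, 0.1365]
orientation: [-2.557, -1.825, 0.0]
force: [-0.1, -0.5, -0.4]
opening: 0.0138
gripper_force: 45.0
```

{"fn": "carry_out", "kwargs": {"moves": [{"jaw":0,"dx":0,"dy":0,"dz":0.001,"yaw":0},{"jaw":0,"dx":0,"dy":0,"dz":0.001,"yaw":0},{"jaw":0,"dx":0,"dy":0,"dz":0.001,"yaw":0},{"jaw":0,"dx":0,"dy":0,"dz":0,"yaw":0}]}}

```text
t: 15.35
tool_pos: [0.4626, -0.3533, 0.1335]
orientation: [-2.557, -1.825, 0.0]
force: [0.3, -0.3, -1.5]
opening: 0.0136
gripper_force: 45.0
```

{"fn": "carry_out", "kwargs": {"moves": [{"jaw":0,"dx":0,"dy":0,"dz":0.0008,"yaw":0},{"jaw":0,"dx":0,"dy":0,"dz":0.0007,"yaw":0},{"jaw":0,"dx":0,"dy":0,"dz":0.0005,"yaw":0},{"jaw":0,"dx":0,"dy":0,"dz":0,"yaw":0}]}}

```text
t: 15.85
tool_pos: [0.4626, -0.3533, 0.1316]
orientation: [-2.557, -1.825, 0.0]
force: [0.4, 0.0, -0.5]
opening: 0.014
gripper_force: 45.0
```

Run:
```python
from h import *
go(.4618,-.3525,.1304,35)
```

```text
t 15.85 pos [ 0.4626 -0.3533  0.1316] th 71.04 tilt [-0.  0. -1.] F [ 0.36  0.04 -0.5 ] Tq [ 0.03 -0.12 -0.02] op 0.014 q6 -0.41
need d [ 0.0005 -0.001   0.0012] yaw 0.629
```

Next I'll touch the blue reel, 1.9 mm further down in small steps.

{"fn": "carry_out", "kwargs": {"moves": [{"jaw":0,"dx":0,"dy":0,"dz":0.0006,"yaw":0},{"jaw":0,"dx":0,"dy":0,"dz":0.0006,"yaw":0},{"jaw":0,"dx":0,"dy":0,"dz":0,"yaw":0}]}}

```text
t: 16.23
tool_pos: [0.4626, -0.3534, 0.1305]
orientation: [2.557, 1.825, 0.0]
force: [0.3, 1.3, -0.9]
opening: 0.0143
gripper_force: 45.0
```

{"fn": "carry_out", "kwargs": {"moves": [{"jaw":0,"dx":0,"dy":0,"dz":0.0004,"yaw":0},{"jaw":0,"dx":0,"dy":0,"dz":0.0003,"yaw":0},{"jaw":0,"dx":0,"dy":0,"dz":0,"yaw":0}]}}

```text
t: 16.6
tool_pos: [0.4628, -0.3535, 0.1302]
orientation: [2.557, 1.825, 0.0]
force: [-1.2, 1.3, 4.7]
opening: 0.014
gripper_force: 45.0
```

Run:
```python
from h import *
go(.4618,-.3525,.1304,35)
```

```text
t 16.6 pos [ 0.4628 -0.3535  0.1302] th 71.04 tilt [ 0. -0. -1.] F [-1.2   1.32  4.67] Tq [ 0.33  0.25 -0.01] op 0.014 q6 -0.41
need d [ 0.0006 -0.0012 -0.0002] yaw 0.629
```

Contact on the blue reel at z 0.1302 with about +5.5 N. I'll turn again under light pressure.

{"fn": "carry_out", "kwargs": {"moves": [{"jaw":0,"dx":0,"dy":0,"dz":0.0002,"yaw":-0.035},{"jaw":0,"dx":0,"dy":0,"dz":0,"yaw":-0.035}]}}

```text
t: 16.85
tool_pos: [0.4626, -0.3537, 0.1298]
orientation: [2.489, 1.916, -0.001]
force: [-3.1, 0.2, 3.4]
opening: 0.0144
gripper_force: 45.0
```

{"fn": "carry_out", "kwargs": {"moves": [{"jaw":0,"dx":0,"dy":0,"dz":0,"yaw":-0.035},{"jaw":0,"dx":0,"dy":0,"dz":0,"yaw":-0.035}]}}

```text
t: 17.1
tool_pos: [0.4627, -0.3536, 0.1295]
orientation: [2.42, 2.002, 0.0]
force: [0.3, 0.1, 1.2]
opening: 0.0135
gripper_force: 45.0
```

{"fn": "carry_out", "kwargs": {"moves": [{"jaw":0,"dx":0,"dy":0,"dz":0,"yaw":-0.035},{"jaw":0,"dx":0,"dy":0,"dz":0,"yaw":-0.035}]}}

```text
t: 17.35
tool_pos: [0.4628, -0.3534, 0.1295]
orientation: [2.349, 2.086, 0.0]
force: [0.1, -0.4, 1.7]
opening: 0.0141
gripper_force: 45.0
```

{"fn": "carry_out", "kwargs": {"moves": [{"jaw":0,"dx":0,"dy":0,"dz":0,"yaw":-0.035},{"jaw":0,"dx":0,"dy":0,"dz":0,"yaw":-0.035}]}}

```text
t: 17.6
tool_pos: [0.4626, -0.3533, 0.1295]
orientation: [-2.275, -2.167, -0.0]
force: [-0.4, -0.3, 0.6]
opening: 0.0136
gripper_force: 45.0
```

Run:
```python
from h import *
go(.4618,-.3525,.1304,71)
```

```text
t 17.6 pos [ 0.4626 -0.3533  0.1295] th 87.22 tilt [-0.  0. -1.] F [-0.44 -0.28  0.65] Tq [-0.05 -0.17 -0.02] op 0.0136 q6 -0.69
need d [ 0.0008 -0.0009 -0.0009] yaw 0.283
```

{"fn": "carry_out", "kwargs": {"moves": [{"jaw":0,"dx":0,"dy":0,"dz":0.0005,"yaw":0},{"jaw":0,"dx":0,"dy":0,"dz":0,"yaw":0}]}}

```text
t: 17.85
tool_pos: [0.4627, -0.3533, 0.129]
orientation: [-2.278, -2.164, -0.0]
force: [0.2, 1.2, 2.8]
opening: 0.0136
gripper_force: 45.0
```

{"fn": "carry_out", "kwargs": {"moves": [{"jaw":0,"dx":0,"dy":0,"dz":0.0005,"yaw":0},{"jaw":0,"dx":0,"dy":0,"dz":0,"yaw":0}]}}

```text
t: 18.1
tool_pos: [0.4627, -0.3533, 0.1286]
orientation: [2.277, 2.164, 0.0]
force: [0.3, 1.2, 2.7]
opening: 0.0137
gripper_force: 45.0
```

Run:
```python
from h import *
go(.4618,-.3525,.1304,71)
```

```text
t 18.1 pos [ 0.4627 -0.3533  0.1286] th 87.08 tilt [ 0.  0. -1.] F [0.29 1.21 2.66] Tq [ 0.24 -0.22  0.01] op 0.0137 q6 -0.69
need d [ 0.0007 -0.0009 -0.0018] yaw 0.281
```

{"fn": "carry_out", "kwargs": {"moves": [{"jaw":0,"dx":0,"dy":0,"dz":0.0005,"yaw":0},{"jaw":0,"dx":0,"dy":0,"dz":0,"yaw":0}]}}

```text
t: 18.35
tool_pos: [0.4627, -0.3531, 0.1278]
orientation: [-2.277, -2.164, -0.001]
force: [0.2, 1.4, 0.4]
opening: 0.0138
gripper_force: 45.0
```

{"fn": "carry_out", "kwargs": {"moves": [{"jaw":0,"dx":0,"dy":0,"dz":0.0005,"yaw":0},{"jaw":0,"dx":0,"dy":0,"dz":0,"yaw":0}]}}

```text
t: 18.6
tool_pos: [0.4626, -0.3531, 0.1273]
orientation: [-2.277, -2.164, -0.0]
force: [1.4, 2.6, 1.1]
opening: 0.0138
gripper_force: 45.0
```

Run:
```python
from h import *
go(.4618,-.3525,.1304,71)
```

```text
t 18.6 pos [ 0.4626 -0.3531  0.1273] th 87.08 tilt [-0.  0. -1.] F [1.4  2.59 1.12] Tq [ 0.4  -0.33  0.02] op 0.0138 q6 -0.69
need d [ 0.0006 -0.0008 -0.0031] yaw 0.281
```

The lugs are going into the blue reel's notches, now 3 mm in. I'll ease the small sideways load and go on down.

{"fn": "carry_out", "kwargs": {"moves": [{"jaw":0,"dx":0.0004,"dy":0.0002,"dz":0.0005,"yaw":0},{"jaw":0,"dx":0,"dy":0,"dz":0.0008,"yaw":0},{"jaw":0,"dx":0,"dy":0,"dz":0.0008,"yaw":0},{"jaw":0,"dx":0,"dy":0,"dz":0,"yaw":0}]}}

```text
t: 19.1
tool_pos: [0.4626, -0.3529, 0.1251]
orientation: [-2.277, -2.164, 0.0]
force: [-0.2, 0.3, -0.2]
opening: 0.014
gripper_force: 45.0
```

{"fn": "carry_out", "kwargs": {"moves": [{"jaw":0,"dx":0,"dy":0,"dz":0.001,"yaw":0},{"jaw":0,"dx":0,"dy":0,"dz":0.001,"yaw":0},{"jaw":0,"dx":0,"dy":0,"dz":0,"yaw":0}]}}

```text
t: 19.48
tool_pos: [0.4627, -0.353, 0.1231]
orientation: [-2.277, -2.164, 0.0]
force: [-0.5, 0.1, -1.5]
opening: 0.0137
gripper_force: 45.0
```

Run:
```python
from h import *
go(.4618,-.3525,.1054,71)
```

```text
t 19.48 pos [ 0.4627 -0.353   0.1231] th 87.07 tilt [-0.  0. -1.] F [-0.47  0.06 -1.47] Tq [ 0.07 -0.05  0.03] op 0.0137 q6 -0.69
need d [ 0.0004 -0.0009  0.0177] yaw 0.281
```

It moves freely now: Fz is -1.5, just the carried weight. Another 17.7 mm to go, to the 23 mm depth below the seat.

{"fn": "carry_out", "kwargs": {"moves": [{"jaw":0,"dx":0,"dy":0,"dz":0.0015,"yaw":0},{"jaw":0,"dx":0,"dy":0,"dz":0.0015,"yaw":0},{"jaw":0,"dx":0,"dy":0,"dz":0.0015,"yaw":0},{"jaw":0,"dx":0,"dy":0,"dz":0.0015,"yaw":0},{"jaw":0,"dx":0,"dy":0,"dz":0,"yaw":0}]}}

```text
t: 20.1
tool_pos: [0.4627, -0.3529, 0.1172]
orientation: [-2.277, -2.164, 0.0]
force: [0.7, -0.6, -0.9]
opening: 0.0135
gripper_force: 45.0
```

{"fn": "carry_out", "kwargs": {"moves": [{"jaw":0,"dx":0,"dy":0,"dz":0.0015,"yaw":0},{"jaw":0,"dx":0,"dy":0,"dz":0.0015,"yaw":0},{"jaw":0,"dx":0,"dy":0,"dz":0.0015,"yaw":0},{"jaw":0,"dx":0,"dy":0,"dz":0.0015,"yaw":0},{"jaw":0,"dx":0,"dy":0,"dz":0,"yaw":0}]}}

```text
t: 20.72
tool_pos: [0.4628, -0.3529, 0.1112]
orientation: [-2.277, -2.164, -0.0]
force: [-0.1, -0.9, -1.2]
opening: 0.0137
gripper_force: 45.0
```

{"fn": "carry_out", "kwargs": {"moves": [{"jaw":0,"dx":0,"dy":0,"dz":0.0015,"yaw":0},{"jaw":0,"dx":0,"dy":0,"dz":0.0015,"yaw":0},{"jaw":0,"dx":0,"dy":0,"dz":0.0015,"yaw":0},{"jaw":0,"dx":0,"dy":0,"dz":0.0012,"yaw":0},{"jaw":0,"dx":0,"dy":0,"dz":0,"yaw":0}]}}

```text
t: 21.35
tool_pos: [0.4628, -0.3529, 0.1056]
orientation: [-2.277, -2.164, 0.0]
force: [-0.0, 0.1, 0.0]
opening: 0.0136
gripper_force: 45.0
```

Run:
```python
from h import *
go(.4618,-.3525,.1054,147)
```

```text
t 21.35 pos [ 0.4628 -0.3529  0.1056] th 87.08 tilt [-0.  0. -1.] F [-0.04  0.09  0.05] Tq [-0.05 -0.13 -0.01] op 0.0136 q6 -0.69
need d [ 0.0003 -0.001   0.0002] yaw -1.046
```

All three are threaded, with the lugs 5 mm below the blue reel and nothing pressing. I'll turn 60° to lock, then lift slowly and check that the weight comes on.

{"fn": "carry_out", "kwargs": {"moves": [{"jaw":0,"dx":0,"dy":0,"dz":0,"yaw":-0.15},{"jaw":0,"dx":0,"dy":0,"dz":0,"yaw":-0.15},{"jaw":0,"dx":0,"dy":0,"dz":0,"yaw":-0.15},{"jaw":0,"dx":0,"dy":0,"dz":0,"yaw":-0.15},{"jaw":0,"dx":0,"dy":0,"dz":0,"yaw":-0.15},{"jaw":0,"dx":0,"dy":0,"dz":0,"yaw":-0.15},{"jaw":0,"dx":0,"dy":0,"dz":0,"yaw":-0.146},{"jaw":0,"dx":0,"dy":0,"dz":0,"yaw":0}]}}

```text
t: 22.35
tool_pos: [0.4629, -0.353, 0.1058]
orientation: [0.893, 3.012, -0.0]
force: [-0.1, 0.2, -0.5]
opening: 0.0136
gripper_force: 45.0
```

{"fn": "carry_out", "kwargs": {"moves": [{"jaw":0,"dx":0,"dy":0,"dz":-0.0015,"yaw":0},{"jaw":0,"dx":0,"dy":0,"dz":-0.0015,"yaw":0},{"jaw":0,"dx":0,"dy":0,"dz":-0.001,"yaw":0},{"jaw":0,"dx":0,"dy":0,"dz":0,"yaw":0}]}}

```text
t: 22.85
tool_pos: [0.4629, -0.353, 0.1099]
orientation: [0.893, 3.012, -0.0]
force: [-0.2, -0.2, -0.6]
opening: 0.0133
gripper_force: 45.0
```

{"fn": "carry_out", "kwargs": {"moves": [{"jaw":0,"dx":0,"dy":0,"dz":-0.001,"yaw":0},{"jaw":0,"dx":0,"dy":0,"dz":-0.001,"yaw":0},{"jaw":0,"dx":0,"dy":0,"dz":-0.001,"yaw":0},{"jaw":0,"dx":0,"dy":0,"dz":0,"yaw":0}]}}

```text
t: 23.35
tool_pos: [0.4628, -0.353, 0.1127]
orientation: [-0.892, -3.012, -0.0]
force: [0.4, -0.1, -2.6]
opening: 0.014
gripper_force: 45.0
```

Run:
```python
from h import *
go(.4618,-.3525,.19,147)
```

```text
t 23.35 pos [ 0.4628 -0.353   0.1127] th 147.01 tilt [-0.  0. -1.] F [ 0.42 -0.13 -2.59] Tq [ 0.   -0.14  0.02] op 0.014 q6 -1.73
need d [ 0.0011 -0.0002 -0.0773] yaw 0.0
```

The stack's weight is on the lugs (Fz -2.6 N). I'll lift it clear of the rim.

{"fn": "carry_out", "kwargs": {"moves": [{"jaw":0,"dx":0,"dy":0,"dz":-0.002,"yaw":0},{"jaw":0,"dx":0,"dy":0,"dz":-0.003,"yaw":0},{"jaw":0,"dx":0,"dy":0,"dz":-0.004,"yaw":0},{"jaw":0,"dx":0,"dy":0,"dz":-0.004,"yaw":0},{"jaw":0,"dx":0,"dy":0,"dz":-0.004,"yaw":0},{"jaw":0,"dx":0,"dy":0,"dz":-0.004,"yaw":0},{"jaw":0,"dx":0,"dy":0,"dz":-0.004,"yaw":0},{"jaw":0,"dx":0,"dy":0,"dz":-0.004,"yaw":0}]}}

```text
t: 24.35
tool_pos: [0.4629, -0.353, 0.142]
orientation: [0.892, 3.012, -0.0]
force: [1.5, -0.4, -2.5]
opening: 0.0133
gripper_force: 45.0
```

{"fn": "carry_out", "kwargs": {"moves": [{"jaw":0,"dx":0,"dy":0,"dz":-0.005,"yaw":0},{"jaw":0,"dx":0,"dy":0,"dz":-0.006,"yaw":0},{"jaw":0,"dx":0,"dy":0,"dz":-0.006,"yaw":0},{"jaw":0,"dx":0,"dy":0,"dz":-0.006,"yaw":0},{"jaw":0,"dx":0,"dy":0,"dz":-0.006,"yaw":0},{"jaw":0,"dx":0,"dy":0,"dz":-0.006,"yaw":0},{"jaw":0,"dx":0,"dy":0,"dz":-0.003,"yaw":0},{"jaw":0,"dx":0,"dy":0,"dz":0,"yaw":0}]}}

```text
t: 25.35
tool_pos: [0.463, -0.3531, 0.18]
orientation: [0.892, 3.012, -0.0]
force: [0.0, -0.5, -1.9]
opening: 0.0139
gripper_force: 45.0
```

Run:
```python
from h import *
go(.54,.267,.19,147)
S=grab('scene');T=grab('top')
c=lambda im,x,y,w,h,W,H:cv2.resize(im[y:y+h,x:x+w],(W,H),interpolation=cv2.INTER_CUBIC)
cv2.imwrite('pics/m6.png',np.vstack([np.hstack([c(S,310,120,90,90,300,300),c(S,137,240,80,80,300,300)]),np.hstack([c(T,293,198,80,80,300,300),c(T,106,188,60,60,300,300)])]))
cv2.imwrite('pics/s5.png',S);cv2.imwrite('pics/t5.png',T)
```

```text
t 25.35 pos [ 0.463  -0.3531  0.18  ] th 147.01 tilt [ 0. -0. -1.] F [ 0.02 -0.49 -1.87] Tq [-0.01 -0.14  0.  ] op 0.0139 q6 -1.73
need d [ 0.273   0.562  -0.0101] yaw 0.0
```

View pics/m6.png

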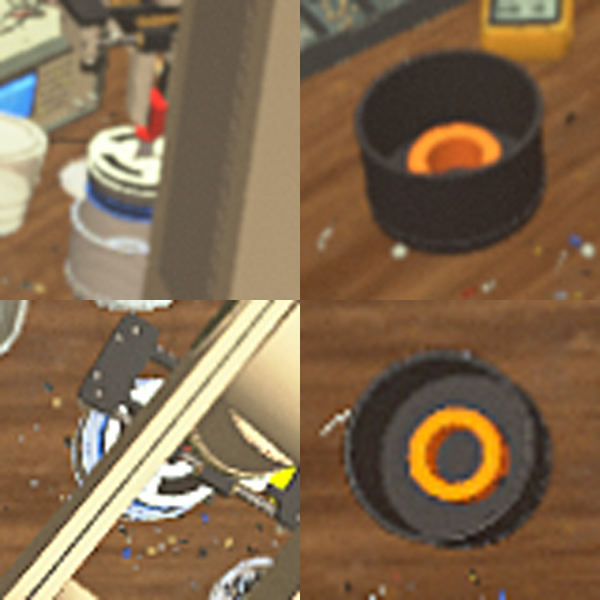

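The picture shows the stack hanging level with white, black and blue together. The pot and multimeter are undisturbed, and the pot's ring is at about top pixel (138,219). I'll measure the pot precisely now.

```bash
cat > pot.py <<'E'
from h import *
from scipy.optimize import least_squares
np.set_printoptions(precision=4,suppress=True)
S=cv2.imread('pics/s5.png');T=cv2.imread('pics/t5.png')
def circ(P,r0=None):
    f=(lambda v:np.hypot(*(P-v[:2]).T)-v[2]) if r0 is None else (lambda v:np.hypot(*(P-v[:2]).T)-r0)
    v=least_squares(f,list(P.mean(0))+([.03] if r0 is None else []),loss='soft_l1',f_scale=.001); return v.x,np.abs(v.fun).mean()
F=6
def up(im,x,y,w,h): return cv2.resize(im[y:y+h,x:x+w],None,fx=F,fy=F,interpolation=cv2.INTER_CUBIC)
def cont(m,x,y):
    k=max(cv2.findContours(m.astype(np.uint8),cv2.RETR_EXTERNAL,cv2.CHAIN_APPROX_NONE)[0],key=cv2.contourArea)[:,0]
    return (k+.5)/F-.5+[x,y]
x,y,w,h=118,200,40,38
c=up(T,x,y,w,h)
for thr in(150,180,205):
    k=cont((c[...,2]>thr)&(c[...,0]<110),x,y); P=np.array([plane('top',*p,.034)[:2] for p in k])
    print('ring top',thr,circ(P), P.min(0),P.max(0))
hole=((c[...,2]<110)&(c[...,0]<110)).astype(np.uint8)
n,l,st,ce=cv2.connectedComponentsWithStats(hole)
for i in range(1,n):
    if 300<st[i,4]<4000: print('hole',ce[i]/F+[x,y],st[i,4]/F/F,plane('top',*(ce[i]/F+[x,y]),.034))
x,y,w,h=104,188,64,60
c=up(T,x,y,w,h)
k=cont(c.max(2)<88,x,y); P=np.array([plane('top',*p,.076)[:2] for p in k]); m=P.mean(0)
a=(P-m)@np.array([.8,1.])  # away from camera nadir (+x,+y)
print('rim',circ(P[a>0.01],.06),circ(P[a>.01]))
x,y,w,h=150,262,56,40
c=up(S,x,y,w,h)
k=cont((c[...,2].astype(int)-c[...,0]>90)&(c[...,2]>190),x,y); P=np.array([plane('scene',*p,.034)[:2] for p in k])
d=(P-P.mean(0))@np.array([.683,-.73]); print('scene ring far edge r30',circ(P[d>.012],.030))
E
python3 pot.py
```

```text
ring top 150 (array([0.5384, 0.2674, 0.031 ]), np.float64(0.0009345846004044771)) [0.5088 0.2338] [0.5694 0.2995]
ring top 180 (array([0.5386, 0.2679, 0.0301]), np.float64(0.000521563599828153)) [0.5094 0.2356] [0.5683 0.2984]
ring top 205 (array([0.5387, 0.2681, 0.0294]), np.float64(0.0004248355087897546)) [0.5099 0.2378] [0.5677 0.2978]
hole [137.732  219.2261] 69.83333333333333 [0.5358 0.2645 0.034 ]
rim (array([0.5376, 0.2676]), np.float64(0.0009709573478295072)) (array([0.5378, 0.2679, 0.0597]), np.float64(0.0009636132943005446))
scene ring far edge r30 (array([0.5772, 0.2315]), np.float64(0.004340121143735815))
```

{"fn": "carry_out", "kwargs": {"moves": [{"jaw":0,"dx":0.008,"dy":0.016,"dz":-0.005,"yaw":0},{"jaw":0,"dx":0.014,"dy":0.0285,"dz":-0.005,"yaw":0},{"jaw":0,"dx":0.014,"dy":0.0285,"dz":0,"yaw":0},{"jaw":0,"dx":0.014,"dy":0.0285,"dz":0,"yaw":0},{"jaw":0,"dx":0.014,"dy":0.0285,"dz":0,"yaw":0},{"jaw":0,"dx":0.014,"dy":0.0285,"dz":0,"yaw":0},{"jaw":0,"dx":0.014,"dy":0.0285,"dz":0,"yaw":0},{"jaw":0,"dx":0.014,"dy":0.0285,"dz":0,"yaw":0}]}}

```text
t: 26.45
tool_pos: [0.4911, -0.1124, 0.19]
orientation: [0.891, 3.012, 0.001]
force: [-0.1, 0.0, -2.9]
opening: 0.0138
gripper_force: 45.0
```

{"fn": "carry_out", "kwargs": {"moves": [{"jaw":0,"dx":0.014,"dy":0.0285,"dz":0,"yaw":0},{"jaw":0,"dx":0.014,"dy":0.0285,"dz":0,"yaw":0},{"jaw":0,"dx":0.014,"dy":0.0285,"dz":0,"yaw":0},{"jaw":0,"dx":0.014,"dy":0.0285,"dz":0,"yaw":0},{"jaw":0,"dx":0.014,"dy":0.0285,"dz":0,"yaw":0},{"jaw":0,"dx":0.014,"dy":0.0285,"dz":0,"yaw":0},{"jaw":0,"dx":0.014,"dy":0.0285,"dz":0,"yaw":0},{"jaw":0,"dx":0.014,"dy":0.0285,"dz":0,"yaw":0}]}}

```text
t: 27.45
tool_pos: [0.5208, 0.1396, 0.19]
orientation: [-0.891, -3.012, -0.0]
force: [-0.3, -0.8, -3.0]
opening: 0.014
gripper_force: 45.0
```

Run:
```python
from h import *
go(.54,.267,.19,147)
```

```text
t 27.45 pos [0.5208 0.1396 0.19  ] th 147.04 tilt [-0.  0. -1.] F [-0.28 -0.84 -3.  ] Tq [ 0.06 -0.18  0.01] op 0.014 q6 -0.83
need d [0.0532 0.1173 0.    ] yaw 0.001
```

The pot centre agrees from ring and rim at (0.5385, 0.268), and the radii come out at 30 and 59.7 mm as they must. I'll finish the approach and cross-check the height of the seat in the scene view.

{"fn": "carry_out", "kwargs": {"moves": [{"jaw":0,"dx":0.0125,"dy":0.027,"dz":0,"yaw":0},{"jaw":0,"dx":0.0125,"dy":0.027,"dz":0,"yaw":0},{"jaw":0,"dx":0.0115,"dy":0.025,"dz":0,"yaw":0},{"jaw":0,"dx":0.0094,"dy":0.02,"dz":0,"yaw":0},{"jaw":0,"dx":0.006,"dy":0.0125,"dz":0,"yaw":0},{"jaw":0,"dx":0.0025,"dy":0.0056,"dz":0,"yaw":0},{"jaw":0,"dx":0,"dy":0,"dz":0,"yaw":0}]}}

```text
t: 28.32
tool_pos: [0.5396, 0.2654, 0.1896]
orientation: [-0.892, -3.012, 0.001]
force: [-0.0, -0.0, -3.6]
opening: 0.0136
gripper_force: 45.0
```

Run:
```python
from h import *
np.set_printoptions(precision=4,suppress=True)
go(.539,.2674,.19,147)
print(tri((178.3,280.5),(137.5,218.6)), proj('scene',[.5385,.268,.034]))
S=grab('scene');cv2.imwrite('pics/s6.png',S)
# shaft columns in the scene just above the white reel and pot-rim outline columns (silhouette extremes at rim level)
for z in(.114,.156,.17,.19): print(z,proj('scene',[.539,.2674,z]))
b=S.astype(int); 
w=((b.min(2)>170)&(b.max(2)-b.min(2)<60)).astype(np.uint8)[200:300,130:230]
k=max(cv2.findContours(w,cv2.RETR_EXTERNAL,cv2.CHAIN_APPROX_NONE)[0],key=cv2.contourArea)+np.array([130,200]); e=cv2.fitEllipse(cv2.convexHull(k)); print('white reel',e,plane('scene',*e[0],.1555))
```

```text
t 28.32 pos [0.5396 0.2654 0.1896] th 147.01 tilt [-0. -0. -1.] F [-0.03 -0.02 -3.61] Tq [-0.01 -0.15 -0.  ] op 0.0136 q6 -0.62
need d [ 0.0016  0.0013 -0.0004] yaw 0.0
(array([0.5385, 0.266 , 0.0331]), np.float64(0.0015245329109419056)) [177.9479 280.6995]
0.114 [175.4129 256.2424]
0.156 [173.9629 242.6957]
0.17 [173.4662 238.0454]
0.19 [172.7446 231.2806]
white reel ((175.26588439941406, 244.89950561523438), (31.72580337524414, 44.54322814941406), 82.26991271972656) [0.531  0.2697 0.1555]
```

The seat height triangulates to 0.033 (expected 0.034). I'll correct 2 mm and lower into the pot.

{"fn": "carry_out", "kwargs": {"moves": [{"jaw":0,"dx":0.0016,"dy":0.0013,"dz":0.003,"yaw":0},{"jaw":0,"dx":0,"dy":0,"dz":0.006,"yaw":0},{"jaw":0,"dx":0,"dy":0,"dz":0.006,"yaw":0},{"jaw":0,"dx":0,"dy":0,"dz":0.006,"yaw":0},{"jaw":0,"dx":0,"dy":0,"dz":0.006,"yaw":0},{"jaw":0,"dx":0,"dy":0,"dz":0.004,"yaw":0},{"jaw":0,"dx":0,"dy":0,"dz":0.003,"yaw":0},{"jaw":0,"dx":0,"dy":0,"dz":0.002,"yaw":0}]}}

```text
t: 29.38
tool_pos: [0.539, 0.2675, 0.1536]
orientation: [0.892, 3.012, 0.0]
force: [-0.5, 0.3, -2.1]
opening: 0.0137
gripper_force: 45.0
```

{"fn": "carry_out", "kwargs": {"moves": [{"jaw":0,"dx":0,"dy":0,"dz":0.002,"yaw":0},{"jaw":0,"dx":0,"dy":0,"dz":0.002,"yaw":0},{"jaw":0,"dx":0,"dy":0,"dz":0.002,"yaw":0},{"jaw":0,"dx":0,"dy":0,"dz":0,"yaw":0}]}}

```text
t: 29.88
tool_pos: [0.5388, 0.2674, 0.1475]
orientation: [-0.892, -3.012, 0.0]
force: [-0.0, -0.4, -2.1]
opening: 0.0137
gripper_force: 45.0
```

Run:
```python
from h import *
go(.539,.2674,.1104,147)
```

```text
t 29.88 pos [0.5388 0.2674 0.1475] th 147.01 tilt [-0. -0. -1.] F [-0.01 -0.39 -2.13] Tq [ 0.03 -0.12 -0.02] op 0.0137 q6 -0.62
need d [-0.0002  0.0001  0.0371] yaw 0.0
```

The stack passed the rim without touching. Lowering on.

{"fn": "carry_out", "kwargs": {"moves": [{"jaw":0,"dx":0,"dy":0,"dz":0.003,"yaw":0},{"jaw":0,"dx":0,"dy":0,"dz":0.004,"yaw":0},{"jaw":0,"dx":0,"dy":0,"dz":0.004,"yaw":0},{"jaw":0,"dx":0,"dy":0,"dz":0.004,"yaw":0},{"jaw":0,"dx":0,"dy":0,"dz":0.004,"yaw":0},{"jaw":0,"dx":0,"dy":0,"dz":0.003,"yaw":0},{"jaw":0,"dx":0,"dy":0,"dz":0.002,"yaw":0},{"jaw":0,"dx":0,"dy":0,"dz":0,"yaw":0}]}}

```text
t: 30.88
tool_pos: [0.5389, 0.2675, 0.1236]
orientation: [-0.892, -3.012, 0.0]
force: [-0.0, 0.2, -2.5]
opening: 0.0132
gripper_force: 45.0
```

{"fn": "carry_out", "kwargs": {"moves": [{"jaw":0,"dx":0,"dy":0,"dz":0.002,"yaw":0},{"jaw":0,"dx":0,"dy":0,"dz":0.002,"yaw":0},{"jaw":0,"dx":0,"dy":0,"dz":0.0015,"yaw":0},{"jaw":0,"dx":0,"dy":0,"dz":0.0015,"yaw":0},{"jaw":0,"dx":0,"dy":0,"dz":0.001,"yaw":0},{"jaw":0,"dx":0,"dy":0,"dz":0,"yaw":0}]}}

```text
t: 31.62
tool_pos: [0.5389, 0.2675, 0.1156]
orientation: [-0.892, -3.012, 0.0]
force: [-0.1, 0.6, -2.4]
opening: 0.0138
gripper_force: 45.0
```

Run:
```python
from h import *
go(.539,.2674,.1104,147)
```

```text
t 31.62 pos [0.5389 0.2675 0.1156] th 147.01 tilt [-0. -0. -1.] F [-0.07  0.56 -2.35] Tq [ 0.02 -0.07 -0.03] op 0.0138 q6 -0.62
need d [-0.0001 -0.      0.0052] yaw 0.0
```

{"fn": "carry_out", "kwargs": {"moves": [{"jaw":0,"dx":0,"dy":0,"dz":0.001,"yaw":0},{"jaw":0,"dx":0,"dy":0,"dz":0.001,"yaw":0},{"jaw":0,"dx":0,"dy":0,"dz":0.001,"yaw":0},{"jaw":0,"dx":0,"dy":0,"dz":0,"yaw":0}]}}

```text
t: 32.12
tool_pos: [0.5389, 0.2675, 0.1126]
orientation: [-0.892, -3.012, 0.0]
force: [0.4, 0.1, -3.1]
opening: 0.0137
gripper_force: 45.0
```

{"fn": "carry_out", "kwargs": {"moves": [{"jaw":0,"dx":0,"dy":0,"dz":0.0008,"yaw":0},{"jaw":0,"dx":0,"dy":0,"dz":0.0008,"yaw":0},{"jaw":0,"dx":0,"dy":0,"dz":0.0008,"yaw":0},{"jaw":0,"dx":0,"dy":0,"dz":0,"yaw":0}]}}

```text
t: 32.62
tool_pos: [0.5391, 0.2675, 0.1105]
orientation: [0.892, 3.012, 0.0]
force: [0.3, 0.9, -0.4]
opening: 0.0137
gripper_force: 45.0
```

{"fn": "carry_out", "kwargs": {"moves": [{"jaw":0,"dx":0,"dy":0,"dz":0.0008,"yaw":0},{"jaw":0,"dx":0,"dy":0,"dz":0.0008,"yaw":0},{"jaw":0,"dx":0,"dy":0,"dz":0.0008,"yaw":0},{"jaw":0,"dx":0,"dy":0,"dz":0,"yaw":0}]}}

```text
t: 33.12
tool_pos: [0.539, 0.2675, 0.1078]
orientation: [-0.892, -3.012, 0.0]
force: [0.1, 0.2, -1.7]
opening: 0.0137
gripper_force: 45.0
```

Run:
```python
from h import *
go(.539,.2674,.1004,147)
```

```text
t 33.12 pos [0.539  0.2675 0.1078] th 147.01 tilt [-0. -0. -1.] F [ 0.12  0.18 -1.69] Tq [-0.04 -0.18 -0.03] op 0.0137 q6 -0.62
need d [-0.0001 -0.      0.0074] yaw 0.0
```

The stack came to rest on the seat at 0.1105, as predicted. I'll lower the spindle on until its tip rests on the pot floor, so that it doesn't drop when released.

{"fn": "carry_out", "kwargs": {"moves": [{"jaw":0,"dx":0,"dy":0,"dz":0.0015,"yaw":0},{"jaw":0,"dx":0,"dy":0,"dz":0.0015,"yaw":0},{"jaw":0,"dx":0,"dy":0,"dz":0.0015,"yaw":0},{"jaw":0,"dx":0,"dy":0,"dz":0.0013,"yaw":0},{"jaw":0,"dx":0,"dy":0,"dz":0,"yaw":0}]}}

```text
t: 33.75
tool_pos: [0.5388, 0.2675, 0.1019]
orientation: [-0.892, -3.012, 0.0]
force: [0.5, -0.1, -1.2]
opening: 0.0134
gripper_force: 45.0
```

{"fn": "carry_out", "kwargs": {"moves": [{"jaw":0,"dx":0,"dy":0,"dz":0.0005,"yaw":0},{"jaw":0,"dx":0,"dy":0,"dz":0.0005,"yaw":0},{"jaw":0,"dx":0,"dy":0,"dz":0.0003,"yaw":0},{"jaw":0,"dx":0,"dy":0,"dz":0,"yaw":0}]}}

```text
t: 34.25
tool_pos: [0.5389, 0.2675, 0.1008]
orientation: [-0.892, -3.012, 0.0]
force: [-0.3, -0.2, -0.7]
opening: 0.0138
gripper_force: 45.0
```

Run:
```python
from h import *
go(.539,.2674,.1004,147)
```

```text
t 34.25 pos [0.5389 0.2675 0.1008] th 147.01 tilt [-0. -0. -1.] F [-0.33 -0.21 -0.67] Tq [ 0.04 -0.13 -0.04] op 0.0138 q6 -0.62
need d [-0.0001 -0.0001  0.0004] yaw 0.0
```

{"fn": "carry_out", "kwargs": {"moves": [{"jaw":0,"dx":0,"dy":0,"dz":0.0004,"yaw":0},{"jaw":0,"dx":0,"dy":0,"dz":0.0003,"yaw":0},{"jaw":0,"dx":0,"dy":0,"dz":0,"yaw":0}]}}

```text
t: 34.62
tool_pos: [0.5391, 0.2676, 0.1005]
orientation: [0.892, 3.012, 0.0]
force: [-1.3, -0.5, 2.9]
opening: 0.0134
gripper_force: 45.0
```

Run:
```python
from h import *
go(.539,.2674,.1004,147)
```

```text
t 34.62 pos [0.5391 0.2676 0.1005] th 147.01 tilt [ 0.  0. -1.] F [-1.27 -0.49  2.89] Tq [-0.15  0.11  0.08] op 0.0134 q6 -0.62
need d [-0.     -0.0002  0.0001] yaw 0.0
```

The tip is on the floor with a light touch. I'll open the jaws and withdraw straight up.

{"fn": "carry_out", "kwargs": {"moves": [{"jaw":0,"dx":0,"dy":0,"dz":-0.0003,"yaw":0},{"jaw":0.018,"dx":0,"dy":0,"dz":0,"yaw":0},{"jaw":0.024,"dx":0,"dy":0,"dz":0,"yaw":0},{"jaw":0.032,"dx":0,"dy":0,"dz":0,"yaw":0},{"jaw":0.045,"dx":0,"dy":0,"dz":0,"yaw":0},{"jaw":0.055,"dx":0,"dy":0,"dz":0,"yaw":0},{"jaw":0.055,"dx":0,"dy":0,"dz":-0.003,"yaw":0},{"jaw":0.055,"dx":0,"dy":0,"dz":-0.005,"yaw":0}]}}

```text
t: 35.62
tool_pos: [0.5389, 0.2675, 0.1086]
orientation: [-0.892, -3.012, 0.0]
force: [0.5, 0.1, -1.0]
opening: 0.0546
gripper_force: 0.0
```

{"fn": "carry_out", "kwargs": {"moves": [{"jaw":0.055,"dx":0,"dy":0,"dz":-0.01,"yaw":0},{"jaw":0.055,"dx":0,"dy":0,"dz":-0.015,"yaw":0},{"jaw":0.055,"dx":0,"dy":0,"dz":-0.02,"yaw":0},{"jaw":0.055,"dx":0,"dy":0,"dz":-0.025,"yaw":0},{"jaw":0.055,"dx":0,"dy":0,"dz":-0.025,"yaw":0},{"jaw":0.055,"dx":0,"dy":0,"dz":-0.025,"yaw":0},{"jaw":0.055,"dx":0,"dy":0,"dz":-0.02,"yaw":0},{"jaw":0.055,"dx":0,"dy":0,"dz":0,"yaw":0}]}}

```text
t: 36.62
tool_pos: [0.5402, 0.268, 0.2513]
orientation: [0.891, 3.009, 0.004]
force: [-0.2, 0.7, 0.2]
opening: 0.0551
gripper_force: 0.0
```

{"fn": "carry_out", "kwargs": {"moves": [{"jaw":0.055,"dx":-0.02,"dy":-0.04,"dz":0,"yaw":0},{"jaw":0.055,"dx":-0.02,"dy":-0.04,"dz":0,"yaw":0},{"jaw":0.055,"dx":-0.02,"dy":-0.04,"dz":0,"yaw":0},{"jaw":0.055,"dx":-0.02,"dy":-0.04,"dz":0,"yaw":0},{"jaw":0.055,"dx":-0.02,"dy":-0.04,"dz":0,"yaw":0},{"jaw":0.055,"dx":-0.02,"dy":-0.04,"dz":0,"yaw":0},{"jaw":0.055,"dx":-0.01,"dy":-0.02,"dz":0,"yaw":0},{"jaw":0.055,"dx":0,"dy":0,"dz":0,"yaw":0}]}}

```text
t: 37.62
tool_pos: [0.5058, -0.0226, 0.2474]
orientation: [-0.896, -3.01, 0.001]
force: [0.6, -0.0, 0.8]
opening: 0.0551
gripper_force: 0.0
```

Run:
```python
from h import *
go(.539,.2674,.1004,147)
S=grab('scene');T=grab('top')
c=lambda im,x,y,w,h,W,H:cv2.resize(im[y:y+h,x:x+w],(W,H),interpolation=cv2.INTER_CUBIC)
cv2.imwrite('pics/m7.png',np.vstack([np.hstack([c(S,137,220,80,90,320,360),c(T,100,180,80,90,320,360)]),c(S,120,150,280,105,640,240)]))
```

```text
t 37.62 pos [ 0.5058 -0.0226  0.2474] th 146.86 tilt [-0.002  0.    -1.   ] F [ 0.62 -0.03  0.81] Tq [ 0.05 -0.18 -0.02] op 0.0551 q6 -1.14
need d [0.1306 0.2611 0.1469] yaw -0.002
```

View pics/m7.png

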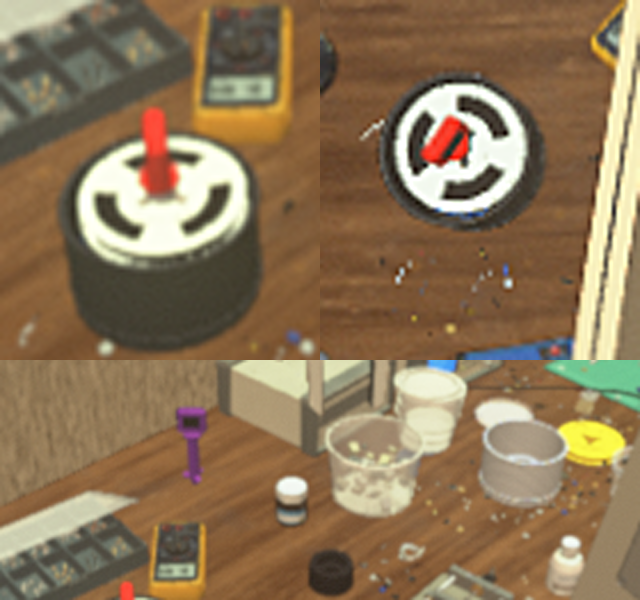

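The stack lies flat inside the pot, with the white reel level at the rim and the spindle upright in it. The tin is empty, and the multimeter and jar are where they were. I'm handing the job in.

```bash
python3 -c "
from plant import close_job
print(close_job())"
```

```text
the job is handed in; nothing more can be done
None
```

All three reels are seated flat in the dry-storage pot with the spindle standing in them, and the job was handed in at about 38 s of the 72 s allowed; the multimeter and flux jar look unmoved in the last picture, and the loupe, which nothing came near, was not checked in it.

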